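# Fit the pawl return spring

## Task

Take the tension spring from its wooden cradle and fit it to the ratchet unit: first hook its bent pin end fully down into the hole at the end of the pawl lever, then stretch the spring and drop its eye over the headed post so that the eye sits below the post's head and the spring holds the pawl lever at its stop against the gear. Let go and leave the neighbouring parts where they are.

Things in the scene. Friction and masses are not known exactly. Their poses are not given: they have to be found in the camera images.
- fixture: ratchet unit, bolted down: green base plate 256 x 168 mm, 12 thick. Origin on the table; its x axis runs along the spring's line to the post (x +100 mm, y 0), z up; lever pivot at x -100, y -110. A black rest (x -30 to 30, 16 mm wide, top at 26 mm) carries the spring while only its pin is hooked. Gear (43 mm radius, top at 28 mm) on the -y side
- post_top (a point): centre of the top of the steel spring post, 52 mm above the table. Head 18 mm diameter and 6 mm thick, below it a neck of 12 mm diameter (33 to 46 mm above the table), below that an 18 mm diameter shoulder on which the eye rests
- lever_pivot (a point): top centre of the pivot boss (38 mm diameter, top 38 mm above the table) of the flat steel pawl lever, which swings about it in the horizontal plane; the boss does not shift. Lever 26 mm wide, 12 thick, upper face 34 mm above the table, 10 mm free below; it reaches to the spring's line, where its free end, 30 mm along the fixture's x by 34 mm, has the hole
- hook_tip (a point): lowest point of the hook: a round 9 mm bar leaves the block along the axis and bends straight down; its rounded tip is 24 mm below the axis and 38 mm beyond the hook block's centre. Fully down, the bar lies on the lever, the axis 38 mm above the table, the tip 19 mm below the lever's upper face. The pin can tilt about 0.2 rad in the hole
- hook_block (a point): centre of the spring's hook-side steel end block, 30 mm along the spring, 20 wide, 24 high: grasp across the width. The point's x points along the spring to the eye, z up. Spring: 200 mm long, coils 24 mm in diameter, 0.25 kg, lying level in the cradle, pin down, axis 38 mm above the table. Cradle: wooden board 60 mm wide, 10 high, two saddles under the coils only, end blocks free
- eye_block (a point): centre of the other end block, at the eye side: 26 mm along the spring, 20 mm wide, 24 mm high; 96 mm from the hook block when relaxed, 134 mm from the pin. Grasp across its 20 mm width
- eye (a point): centre of the eye, a flat level ring of 6 mm bar, inner diameter 26 mm, 36 mm beyond the eye block's centre on the axis, 170 mm from the pin when relaxed. The spring pulls with 3 N at once, then 0.32 N per mm; it can stretch 50 mm and does not bend sideways. Lifted over the post it is stretched about 30 mm (13 N)
- flange: bystander: steel flange with hub, 100 mm diameter, 55 mm high, origin under its centre
- wrench: bystander: 180 mm steel wrench lying on the bench
- hole_home (a point): where the hole's upper mouth is when the lever is at its stop (x -100, y 0 on the unit, 34 mm up). The vertical through hole is 12 mm wide, 110 mm from the pivot. At the start the lever is swung away: the hole lies 4 to 22 mm farther from the post along -x (and up to 2 mm to -y, on its arc), where exactly must be felt or seen. About 4 N at the hole swings it; it stays where left
Things that resemble listed ones, but are neither listed nor needed, are in the scene too. There is more than one size of the part that bears hook_tip; the job needs the middle-sized.

How it is judged:
On the way:
1. the pin is hooked down in the swung-away lever's hole (tip over 10 mm below the lever's face, near the spring's line) while the eye is not yet at the post (z of hook_tip in the frame of fixture below 0.024 m and x of hook_tip in the frame of fixture between -0.132 and -0.092 m and y of hook_tip in the frame of fixture between -0.01 and 0.008 m and horizontal distance between eye and post_top above 0.015 m), for 0.2 s.
At the end, for the whole second after the job is handed in: the pin's tip is at least 12 mm below the lever's upper face, 6 mm or less beyond the hole's home place and within 6 mm of the spring's line (lever at its stop); the eye is round the post under its head (centre within 10 mm of the axis, over 7 mm below the top); spring let go (z of hook_tip in the frame of fixture below 0.022 m and x of hook_tip in the frame of fixture between -0.106 and -0.092 m and y of hook_tip in the frame of fixture between -0.006 and 0.006 m and horizontal distance between eye and post_top below 0.01 m and z of eye in the frame of post_top below -0.007 m and contact force between the fingers and anything else below 0.5 N); the robot touches nothing.
It fails at once if a bystander (flange, wrench) was moved by more than 25 mm (distance of any of flange, wrench from where it was at the start of the episode above 0.025 m).
It also fails if it takes over 67 s, if anything falls off the work surface, if the arm or the gripper's body presses on something with over 40 N, if the wrist force passes 120 N, or if a joint passes its speed limit or range.

## Robot

A 6-joint arm with a two-finger parallel gripper is mounted at the origin on the work surface. World frame = base frame: x ahead of the robot, y to its left, z up, the work surface at z = 0. Lengths are in m, angles in rad, forces in N, time in s.
With the tool pointing down it reaches from about 0.35 to 0.875 m from the base axis. Payload 15.5 kg.
Tool frame: the origin (TCP) lies between the finger pads; the fingertips stand 8 mm ahead of it and the grasp point (between the pads) lies 11 mm behind it (robot.tip_reach is the distance from the TCP to the fingertips, in m); z points along the fingers, y is the direction in which the jaws open and shut (so a half turn about z gives the same grasp; the last joint's range is limited). The gripper opens to 85 mm and grips with 20 to 120 N. Pads are 22 mm wide; open, the fingers measure 114 mm over their backs; the gripper's body (76 mm by 85 mm) begins 54 mm behind the grasp point. The pads swing forward as they close: fully open they stand 13 mm farther back than shut.
Start: joints at [1.071, 0.494, 1.345, -0, 1.302, -0.096], TCP at [0.246, 0.574, 0.239] pointing down, gripper open.
Joint ranges: [-2.91, 2.91], [-0.82, 2.16], [0.22, 2.67], [-1.22, 4.37], [0.12, 2.79], [-3.08, 3.08]. Speed limits (rad/s): [1.89, 1.89, 2.57, 3.01, 3.01, 3.01].

## Interface

Orientations are given as [roll, pitch, yaw] about the fixed x, y, z axes, in that order (R = Rz(yaw) Ry(pitch) Rx(roll)).
In Python, from plant import robot, optics, order gives the robot as it stands.
- The arm moves only by the tool carry_out, never from a script. Its argument "increments" is text: rows parted by semicolons, each of 5 numbers parted by spaces: the shift along the tool's x, y, z in mm, then the turn about the tool's z in degrees, then the finger opening in mm, from 0 to 85.4. A call has exactly 5 rows; each row shifts and turns the pose as measured when the row begins, along the tool's axes as they then stand; what a row does not reach is not made up. A row lasts 1/10 s, in which the tool goes at most 50 mm and 8.59 degrees, less where a joint would pass 70% of its speed; a pose out of reach is approached as far as the arm can. A call is refused whole if a number of a shift passes 50 or a number of a turn 8.59, either way. A call with a gripper value outside its range is refused whole. The fingers move at their own pace and stop on an object; the grip force is fixed at half the most. Time passes only in rows, so rows that do not move let the fingers close, or fill a call up. It gives the time, the measured TCP pose, the force and the opening at its end, in the units of the state.
- robot.sense(): the state, without advancing time (a new reading comes with each control period).
- optics.camera(name): name is "side" or "top"; returns the picture (384x512x3 uint8, blue, green, red); there is no depth.
- optics.camera_info(name): a dict with "camera_matrix" (3x3 intrinsics, pixels), "world_to_cam" (4x4, takes a point from world to camera coordinates). Camera axes: x right, y down, z forward; pixel columns grow to the right and rows downward; lengths in m; the calibration is good to about 2 mm. A picture is of the moment at which its call begins. camera_info takes no time and is no camera call.
- order.close_job(): hands the job in, once; it reports no verdict.
The state is a dict: "t": time; "joint_pos": joint angles; "qd": joint speeds; "effort": joint torques, N m; "ee_pos": TCP position; "eef_rot": TCP orientation; "wrist_force": force on the tool from outside, world axes, zero at the start; "wrist_torque": the same for the moment, N m; "width": opening from 0.0 (shut) to 1.0 (fully open).
Only numpy, scipy, OpenCV 4.12 (cv2) and the standard library are available. Lean on these libraries where they do the work, as an engineer would, in place of code of your own. Each camera call takes 0.05 s, during which the arm holds its last target.

## Working session

There is one attempt and no reset: what is moved stays moved. The work goes in short steps, Python scripts to look and compute and a tool call to move; the robot and the scene stay as the last step left them, time stands still between calls to the robot, and variables do not carry over. Pictures are saved under pics/ and viewed, and the job is handed in when it is done.

Besides the shell and the picture viewer there is one more tool, called after "Request:" by a JSON object that holds its "name" and its "arguments", one argument or row to a line. carry_out: Moves the arm, as the interface text tells. Its arguments: {"type":"object","properties":{"increments":{"type":"string"}},"required":["increments"]}

```bash
ls; mkdir -p pics; python3 - <<'E'
from plant import robot, optics, order
import cv2,numpy as np
for n in ("top","side"):
    im=optics.camera(n); cv2.imwrite(f"pics/{n}0.png",im)
    i=optics.camera_info(n); print(n,np.round(i["camera_matrix"],2).tolist(),np.round(i["world_to_cam"],4).tolist())
s=robot.sense(); print(s, robot.tip_reach)
E
```

```text
pics
top [[403.01, 0.0, 256.15], [0.0, 403.01, 186.95], [0.0, 0.0, 1.0]] [[0.0126, -0.9999, -0.0069, 0.008], [-0.9958, -0.0119, -0.0908, 0.4959], [0.0907, 0.008, -0.9958, 1.2377], [0.0, 0.0, 0.0, 1.0]]
side [[475.67, 0.0, 250.61], [0.0, 475.67, 189.14], [0.0, 0.0, 1.0]] [[0.983, -0.1825, 0.0219, -0.4865], [-0.0833, -0.5485, -0.832, 0.106], [0.1638, 0.816, -0.5544, 1.3502], [0.0, 0.0, 0.0, 1.0]]
{'t': 0.1, 'joint_pos': array([ 1.07054949e+00,  4.94100460e-01,  1.34607031e+00, -3.21169291e-06,
        1.30247825e+00, -9.55401219e-02]), 'qd': array([-9.35850246e-04, -9.59985482e-04, -2.62540651e-03, -6.21646545e-04,
       -7.01573638e-05, -1.01076698e-03]), 'effort': array([ 1.54956713e-03, -8.83602405e+01, -3.84565544e+01, -2.44392013e-04,
        5.17431952e-03,  7.34850892e-05]), 'ee_pos': array([0.24596549, 0.57422998, 0.23877228]), 'eef_rot': array([-3.14054081e+00, -9.76904056e-05,  2.73688675e+00]), 'wrist_force': array([ 0.09932965, -0.29954236, -1.65616001]), 'wrist_torque': array([ 0.00897092, -0.00874189,  0.01019558]), 'width': 1.0007664920472485} 0.008
```

View pics/top0.png

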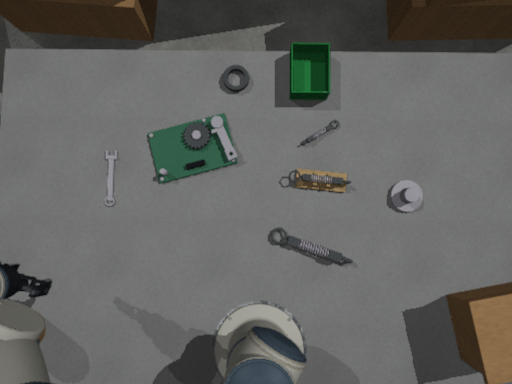

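View pics/side0.png

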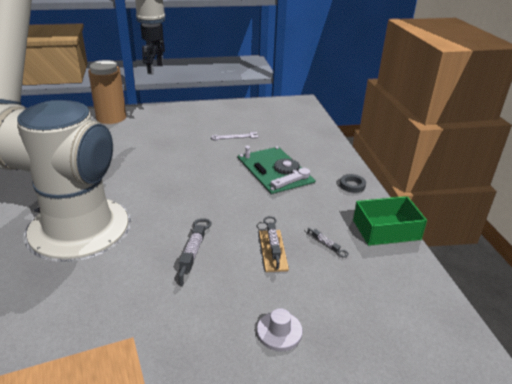

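```bash
python3 - <<'E'
import cv2,numpy as np
t=cv2.imread("pics/top0.png"); s=cv2.imread("pics/side0.png")
a=cv2.resize(t[105:205,140:250],None,fx=5,fy=5,interpolation=cv2.INTER_CUBIC)
b=cv2.resize(t[160:205,270:360],None,fx=8,fy=8,interpolation=cv2.INTER_CUBIC)
c=cv2.resize(s[205:280,230:310],None,fx=7.5,fy=7.5,interpolation=cv2.INTER_CUBIC)
d=cv2.resize(s[135:200,230:325],None,fx=8,fy=8,interpolation=cv2.INTER_CUBIC)
for n,i in zip("abcd",(a,b,c,d)): cv2.imwrite(f"pics/c_{n}.png",i)
E
```

```text
(no output)
```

View pics/c_a.png

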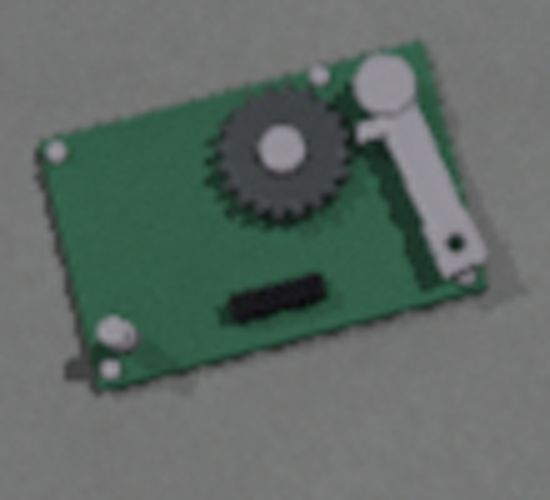

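View pics/c_b.png

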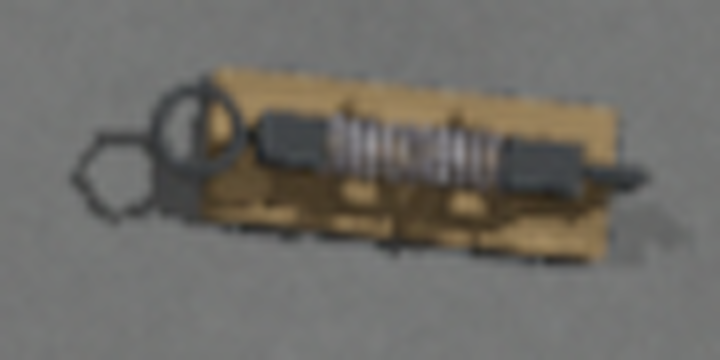

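View pics/c_c.png

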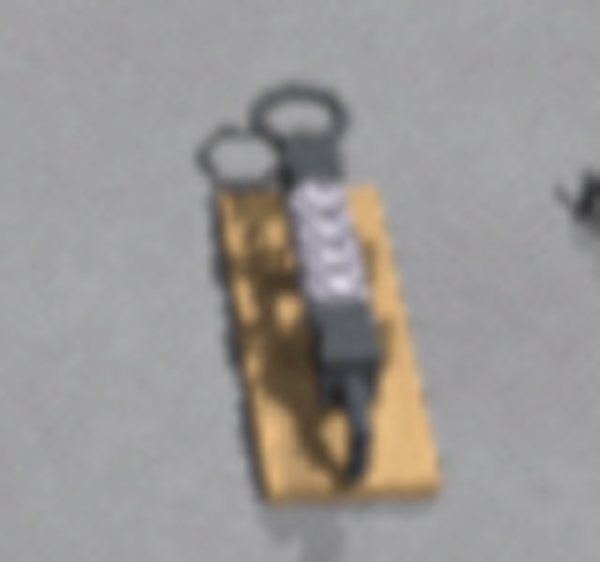

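View pics/c_d.png

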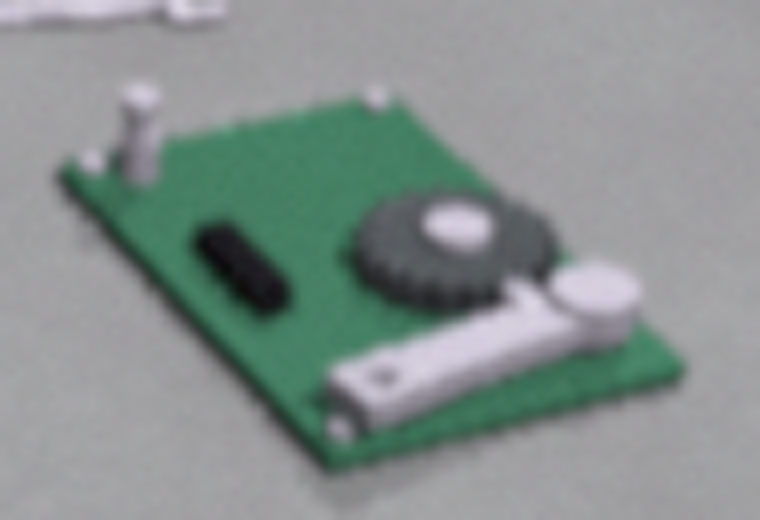

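The spring candidates in the top view are a small one at (320,133), the one in the wooden cradle at (320,180), and a large one at (310,247). The cradle one is the middle size and sits on the wooden board, and the crop confirms it. Its eye is at about (294,176) and its pin at about (350,182). The ring at (284,183) is only the eye's shadow. Next I'll measure.

```bash
cat > h.py <<'E'
import numpy as np,cv2
from plant import robot, optics, order
I={n:optics.camera_info(n) for n in("top","side")}
def ray(n,p):
    K=np.array(I[n]["camera_matrix"]);T=np.array(I[n]["world_to_cam"]);R=T[:3,:3]
    return -R.T@T[:3,3], R.T@np.linalg.inv(K)@np.array([p[0],p[1],1.])
def plane(n,p,z):
    o,d=ray(n,p); return o+d*(z-o[2])/d[2]
def tri(a,b):
    o1,d1=ray("top",a);o2,d2=ray("side",b)
    d1/=np.linalg.norm(d1);d2/=np.linalg.norm(d2)
    A=np.c_[d1,-d2];x=np.linalg.lstsq(A,o2-o1,rcond=None)[0]
    p,q=o1+d1*x[0],o2+d2*x[1];return (p+q)/2,np.linalg.norm(p-q)
def proj(n,X):
    K=np.array(I[n]["camera_matrix"]);T=np.array(I[n]["world_to_cam"])
    c=T[:3,:3]@X+T[:3,3];u=K@c;return u[:2]/u[2]
def crop(p,x0,y0,f): return ((p[0]+.5)/f-.5+x0,(p[1]+.5)/f-.5+y0)
E
python3 - <<'E'
from h import *
np.set_printoptions(precision=4,suppress=True)
A=lambda p:crop(p,140,105,5);B=lambda p:crop(p,270,160,8);C=lambda p:crop(p,230,205,7.5);D=lambda p:crop(p,230,135,8)
F={"post":((116,329),(141,97),.052),"pivot":((384,83),(597,287),.038),"hole":((456,243),(385,377),.034),"gearhub":((282,148),(458,226),None)}
P={}
for k,(a,d,z) in F.items():
    a=A(a);d=D(d);t=tri(a,d); print(k,t, z and plane("top",a,z), z and plane("side",d,z)); P[k]=(plane("top",a,z)[:2] if z else t[0][:2])
print("rest",plane("top",A((277,298)),.026),plane("side",D((243,265)),.026))
# frame from post & pivot: local post(100,0), pivot(-100,-110)
dl=np.array([-.2,-.11]);dw=P["pivot"]-P["post"]
print("dist",np.hypot(*dl),np.hypot(*dw)); th=np.arctan2(dw[1],dw[0])-np.arctan2(dl[1],dl[0]);th=(th+np.pi)%(2*np.pi)-np.pi
R=np.array([[np.cos(th),-np.sin(th)],[np.sin(th),np.cos(th)]])
o=(P["post"]+P["pivot"])/2-R@np.array([0,-.055]); print("yaw",th,"orig",o,"hole local",R.T@(P["hole"]-o),"home",o+R@[-.1,0])
# plate corners z=.012
for c in ((40,143),(422,42),(487,290),(98,392)):
    w=plane("top",A(c),.012)[:2];print("corner local",R.T@(w-o))
S={"hookblk":((542,165),(349,335),.05),"eyeblk":((292,137),(313,155),.05),"eye":((199,131),(299,113),.041),"tip":((645,178),(352,480),.03)}
for k,(b,c,z) in S.items():
    b=B(b);c=C(c);print(k,tri(b,c),plane("top",b,z),plane("side",c,z))
E
```

```text
post (array([0.5391, 0.3011, 0.0526]), np.float64(0.003058630058866732)) [0.5407 0.3011 0.052 ] [0.5377 0.3022 0.052 ]
pivot (array([0.6995, 0.1414, 0.038 ]), np.float64(0.0010369891113119975)) [0.7    0.1413 0.038 ] [0.6989 0.1413 0.038 ]
hole (array([0.5994, 0.0946, 0.0335]), np.float64(0.0007230411975775641)) [0.5996 0.0945 0.034 ] [0.5988 0.0938 0.034 ]
gearhub (array([0.6578, 0.2052, 0.0334]), np.float64(0.0021924284184953453)) None None
rest [0.5648 0.2069 0.026 ] [0.563  0.1992 0.026 ]
dist 0.22825424421026655 0.22566622747110285
yaw 1.8518283716029647 orig [0.5675 0.206 ] hole local [-0.116  0.   ] home [0.5952 0.1099]
corner local [ 0.1243 -0.1376]
corner local [-0.1284 -0.136 ]
corner local [-0.1266  0.0303]
corner local [0.1276 0.0276]
hookblk (array([ 0.5171, -0.2349,  0.0457]), np.float64(0.0007996807501695462)) [ 0.517  -0.2342  0.05  ] [ 0.5153 -0.2397  0.05  ]
eyeblk (array([ 0.5262, -0.1387,  0.0481]), np.float64(0.0014205966515882182)) [ 0.5267 -0.1386  0.05  ] [ 0.5248 -0.1411  0.05  ]
eye (array([ 0.529 , -0.1037,  0.0405]), np.float64(0.0014002176023346698)) [ 0.5296 -0.1038  0.041 ] [ 0.5281 -0.1044  0.041 ]
tip (array([ 0.5122, -0.2794,  0.0211]), np.float64(0.006815710212237719)) [ 0.5146 -0.278   0.03  ] [ 0.5061 -0.2885  0.03  ]
```

```bash
cat >> h.py <<'E'
def plan(xyz,yaw,n,w=85):
    s=robot.sense();p=s["ee_pos"].copy();y=s["eef_rot"][2];dy=(yaw-y+np.pi)%(2*np.pi)-np.pi
    d=(np.array(xyz)-p)/n
    out=[]
    for i in range(n):
        a=y+dy*i/n
        out.append("%.1f %.1f %.1f %.2f %g"%(1e3*(d[0]*np.cos(a)+d[1]*np.sin(a)),1e3*(d[0]*np.sin(a)-d[1]*np.cos(a)),-1e3*d[2],-np.degrees(dy)/n,w))
    for i in range(0,n,5): print("; ".join(out[i:i+5]))
def st():
    s=robot.sense();print("t %.2f"%s["t"],np.round(s["ee_pos"],4),np.round(s["eef_rot"],4),"F",np.round(s["wrist_force"],1),"T",np.round(s["wrist_torque"],2),"w %.3f"%s["width"])
E
python3 -c "
from h import *
plan([.517,-.235,.13],1.478,20)"
```

```text
-28.4 -31.9 5.4 3.61 85; -30.3 -30.0 5.4 3.61 85; -32.2 -28.0 5.4 3.61 85; -33.9 -26.0 5.4 3.61 85; -35.4 -23.8 5.4 3.61 85
-36.9 -21.5 5.4 3.61 85; -38.1 -19.1 5.4 3.61 85; -39.3 -16.7 5.4 3.61 85; -40.2 -14.2 5.4 3.61 85; -41.1 -11.6 5.4 3.61 85
-41.7 -9.0 5.4 3.61 85; -42.2 -6.4 5.4 3.61 85; -42.5 -3.7 5.4 3.61 85; -42.7 -1.1 5.4 3.61 85; -42.6 1.6 5.4 3.61 85
-42.5 4.3 5.4 3.61 85; -42.1 7.0 5.4 3.61 85; -41.6 9.6 5.4 3.61 85; -40.9 12.2 5.4 3.61 85; -40.0 14.8 5.4 3.61 85
```

Request:
{"name": "carry_out", "arguments": {
  "increments": "-28 -32 5 3.6 50; -30 -30 5 3.6 50; -32 -28 5 3.6 50; -34 -26 5 3.6 50; -35 -24 5 3.6 50"
}}

```text
t: 0.6
ee_pos: [0.3119, 0.3696, 0.2116]
eef_rot: [-3.141, -0.001, 2.418]
wrist_force: [0.6, 0.4, 0.9]
width: 0.585
```

Request:
{"name": "carry_out", "arguments": {
  "increments": "-37 -22 5 3.6 50; -38 -19 5 3.6 50; -39 -17 5 3.6 50; -40 -14 5 3.6 50; -41 -12 5 3.6 50"
}}

```text
t: 1.1
ee_pos: [0.3774, 0.1583, 0.1854]
eef_rot: [-3.141, -0.0, 2.093]
wrist_force: [1.2, 0.5, 0.2]
width: 0.589
```

Request:
{"name": "carry_out", "arguments": {
  "increments": "-42 -9 5 3.6 50; -42 -6 5 3.6 50; -42 -4 5 3.6 50; -43 -1 5 3.6 50; -43 2 5 3.6 50"
}}

```text
t: 1.6
ee_pos: [0.4423, -0.0545, 0.1593]
eef_rot: [-3.141, -0.0, 1.765]
wrist_force: [0.9, 0.8, 0.7]
width: 0.583
```

```bash
python3 -c "
from h import *
st();plan([.517,-.235,.13],1.478,10)"
```

```text
t 1.60 [ 0.4423 -0.0545  0.1593] [-3.1412e+00 -3.0000e-04  1.7647e+00] F [0.9 0.8 0.7] T [ 0.    0.01 -0.04] w 0.583
-19.2 3.9 2.9 1.64 85; -19.0 4.4 2.9 1.64 85; -18.9 4.9 2.9 1.64 85; -18.7 5.5 2.9 1.64 85; -18.6 6.0 2.9 1.64 85
-18.4 6.5 2.9 1.64 85; -18.2 7.1 2.9 1.64 85; -18.0 7.6 2.9 1.64 85; -17.8 8.1 2.9 1.64 85; -17.5 8.6 2.9 1.64 85
```

Request:
{"name": "carry_out", "arguments": {
  "increments": "-38 8 5 3.3 50; -38 10 6 3.3 50; -37 12 6 3.3 50; -36 14 6 3.3 50; -36 16 6 3.3 50"
}}

```text
t: 2.1
ee_pos: [0.5165, -0.2446, 0.1282]
eef_rot: [-3.14, -0.001, 1.462]
wrist_force: [-0.1, 1.0, -0.5]
width: 0.583
```

```bash
python3 -c "
from h import *
st();plan([.517,-.235,.053],1.478,10)
for n in('top','side'): cv2.imwrite('pics/%s1.png'%n,optics.camera(n))
a=cv2.imread('pics/top1.png')[155:215,265:365];b=cv2.imread('pics/side1.png')[170:290,220:340]
cv2.imwrite('pics/m1.png',np.hstack([cv2.resize(a,(500,300),interpolation=2),cv2.resize(b,(300,300),interpolation=2)]))
"
```

```text
t 2.10 [ 0.5165 -0.2446  0.1282] [-3.1398e+00 -9.0000e-04  1.4616e+00] F [-0.1  1.  -0.5] T [-0.02  0.   -0.01] w 0.583
1.0 -0.1 7.5 -0.09 85; 1.0 -0.0 7.5 -0.09 85; 1.0 -0.0 7.5 -0.09 85; 1.0 -0.0 7.5 -0.09 85; 1.0 -0.0 7.5 -0.09 85
1.0 -0.0 7.5 -0.09 85; 1.0 -0.0 7.5 -0.09 85; 1.0 -0.0 7.5 -0.09 85; 1.0 -0.0 7.5 -0.09 85; 1.0 -0.0 7.5 -0.09 85
```

View pics/m1.png

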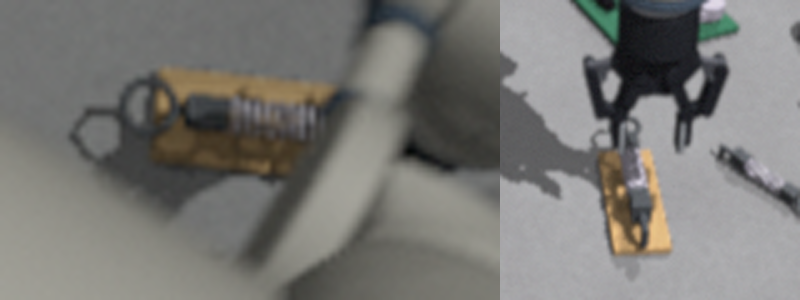

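Request:
{"name": "carry_out", "arguments": {
  "increments": "2 0 20 -0.2 50; 2 0 20 -0.2 50; 2 0 20 -0.2 50; 2 0 15 -0.2 50; 1 0 10 0 50"
}}

```text
t: 2.7
ee_pos: [0.5187, -0.2389, 0.0402]
eef_rot: [3.141, 0.001, 1.473]
wrist_force: [0.6, 0.7, 1.6]
width: 0.583
```

```bash
python3 -c "
from h import *
st();plan([.517,-.235,.030],1.478,1)
cv2.imwrite('pics/s2.png',cv2.resize(optics.camera('side')[170:290,210:350],None,fx=5,fy=5,interpolation=2))
"
```

```text
t 2.70 [ 0.5187 -0.2389  0.0402] [3.1409e+00 8.0000e-04 1.4725e+00] F [0.6 0.7 1.6] T [-0.03 -0.03 -0.03] w 0.583
3.7 -2.1 10.2 -0.31 85
```

View pics/s2.png

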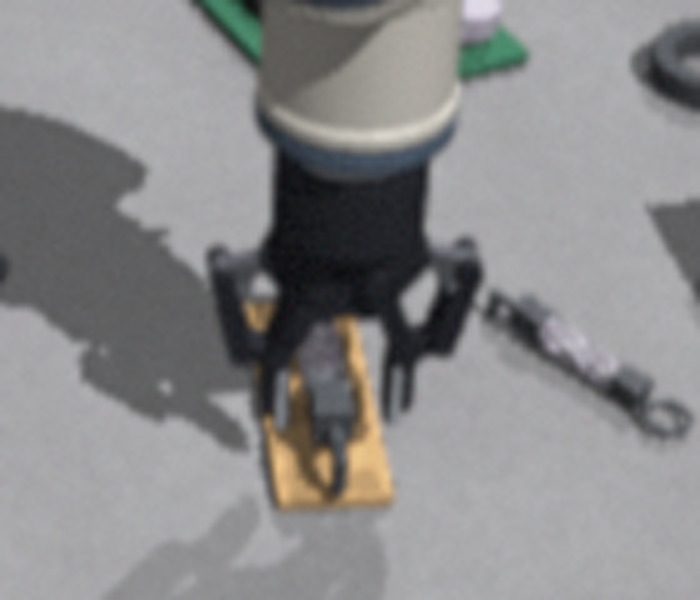

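The jaws straddle the hook block, which is at crop (332,395), so I'm going down and closing.

Request:
{"name": "carry_out", "arguments": {
  "increments": "4 -2 10 -0.3 50; 0 0 0 0 12; 0 0 0 0 12; 0 0 0 0 12; 0 0 0 0 12"
}}

```text
t: 3.25
ee_pos: [0.5169, -0.2339, 0.0295]
eef_rot: [3.141, 0.001, 1.479]
wrist_force: [-0.5, 1.2, -2.5]
width: 0.224
```

Request:
{"name": "carry_out", "arguments": {
  "increments": "0 0 0 0 12; 0 0 -10 0 12; 0 0 -20 0 12; 0 0 -25 0 12; 0 0 -25 0 12"
}}

```text
t: 3.75
ee_pos: [0.5152, -0.2332, 0.1115]
eef_rot: [-3.137, -0.001, 1.478]
wrist_force: [-0.8, -1.0, -1.4]
width: 0.227
```

```bash
python3 -c "
from h import *
st()
for n in('top','side'): cv2.imwrite('pics/%s3.png'%n,optics.camera(n))
a=cv2.imread('pics/top3.png')[155:215,265:365];b=cv2.imread('pics/side3.png')[170:290,220:340]
cv2.imwrite('pics/m3.png',np.hstack([cv2.resize(a,(400,240),interpolation=2),cv2.resize(b[:,:80],(360,540),interpolation=2)[:240]])) if 0 else cv2.imwrite('pics/m3.png',cv2.resize(b,(600,600),interpolation=2))
"
```

```text
t 3.75 [ 0.5152 -0.2332  0.1115] [-3.1372e+00 -1.4000e-03  1.4783e+00] F [-0.8 -1.  -1.4] T [-0.12 -0.01 -0.  ] w 0.227
```

View pics/m3.png

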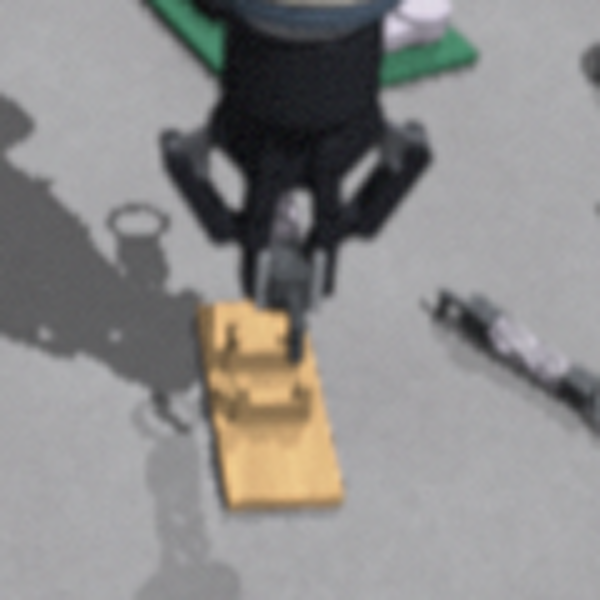

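```bash
python3 -c "
from h import *
plan([.5887,.1321,.10],1.85,10,12)"
```

```text
37.1 3.8 1.4 -2.13 12; 37.0 5.1 1.4 -2.13 12; 36.8 6.5 1.4 -2.13 12; 36.5 7.9 1.4 -2.13 12; 36.2 9.2 1.4 -2.13 12
35.8 10.6 1.4 -2.13 12; 35.4 11.9 1.4 -2.13 12; 34.9 13.2 1.4 -2.13 12; 34.4 14.5 1.4 -2.13 12; 33.8 15.7 1.4 -2.13 12
```

Request:
{"name": "carry_out", "arguments": {
  "increments": "20 2 0 -1 12; 36 4 0 -2.1 12; 37 6 1 -2.1 12; 37 7 1 -2.1 12; 36 8 1 -2.1 12"
}}

```text
t: 4.35
ee_pos: [0.5492, -0.0684, 0.1111]
eef_rot: [3.138, 0.004, 1.641]
wrist_force: [0.4, -0.4, -2.7]
width: 0.221
```

Request:
{"name": "carry_out", "arguments": {
  "increments": "36 9 1 -2.1 12; 36 11 1 -2.1 12; 36 12 1 -2.1 12; 35 13 1 -2.1 12; 30 13 1 -2.1 12"
}}

```text
t: 4.85
ee_pos: [0.5807, 0.1194, 0.1041]
eef_rot: [3.141, 0.004, 1.832]
wrist_force: [0.7, -1.6, -2.6]
width: 0.218
```

```bash
python3 -c "
from h import *
st();plan([.5887,.1321,.075],1.85,5,12)"
```

```text
t 4.85 [0.5807 0.1194 0.1041] [3.1415 0.0036 1.8316] F [ 0.7 -1.6 -2.6] T [-0.13 -0.06  0.04] w 0.218
2.0 2.2 5.8 -0.21 12; 2.0 2.2 5.8 -0.21 12; 2.0 2.2 5.8 -0.21 12; 2.0 2.2 5.8 -0.21 12; 2.0 2.2 5.8 -0.21 12
```

Request:
{"name": "carry_out", "arguments": {
  "increments": "2 2 8 -0.2 12; 2 2 8 -0.2 12; 2 2 7 -0.2 12; 2 2 5 -0.2 12; 0 1 0 0 12"
}}

```text
t: 5.35
ee_pos: [0.5866, 0.1321, 0.0728]
eef_rot: [-3.14, 0.003, 1.85]
wrist_force: [-0.4, -0.3, -2.3]
width: 0.22
```

```bash
python3 -c "
from h import *
st();plan([.5887,.1321,.075],1.85,1,12)
for n in('top','side'): cv2.imwrite('pics/%s4.png'%n,optics.camera(n))
a=cv2.imread('pics/top4.png')[105:205,140:250];b=cv2.imread('pics/side4.png')[130:205,230:330]
cv2.imwrite('pics/a4.png',cv2.resize(a,None,fx=5,fy=5,interpolation=2))
cv2.imwrite('pics/b4.png',cv2.resize(b,None,fx=8,fy=8,interpolation=2))
"
```

```text
t 5.35 [0.5866 0.1321 0.0728] [-3.1395e+00  3.0000e-03  1.8496e+00] F [-0.4 -0.3 -2.3] T [-0.11  0.05  0.01] w 0.220
-0.6 2.0 -2.2 -0.02 12
```

View pics/a4.png

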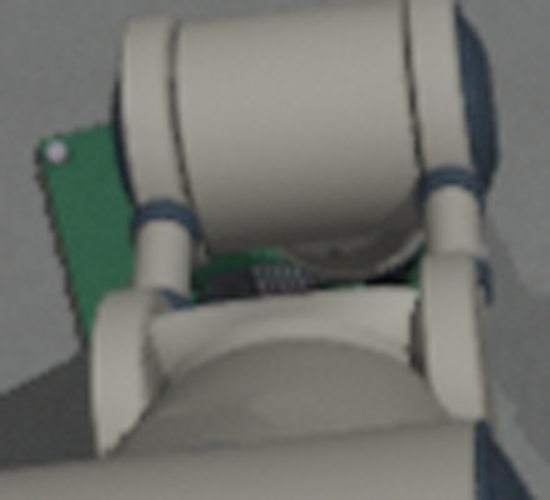

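View pics/b4.png

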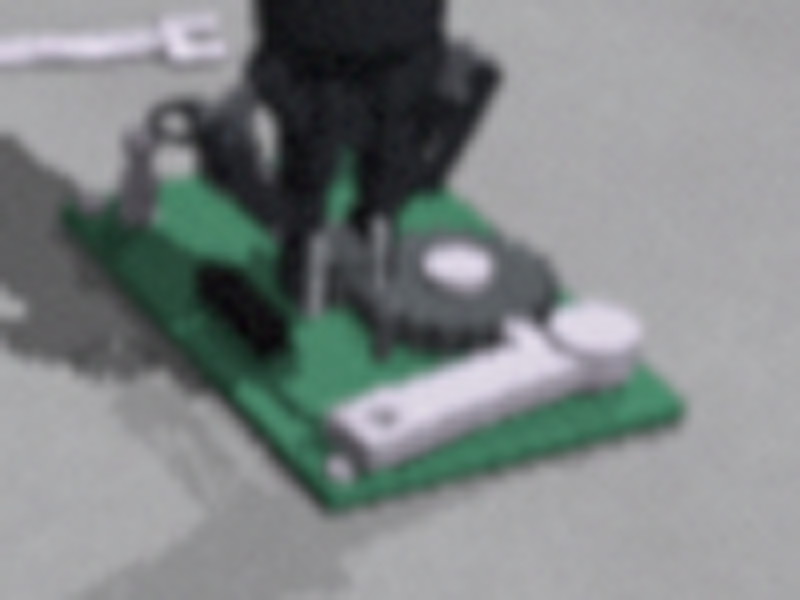

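```bash
python3 -c "
from h import *
np.set_printoptions(precision=4,suppress=True)
D=lambda p:crop(p,230,130,8)
h=plane('side',D((385,416)),.034);print('hole',h)
for z in(.055,.0573,.0595): print(z,plane('side',D((385,354)),z))
s=robot.sense();y=s['eef_rot'][2];print('expected tip',s['ee_pos'][:2]-.039*np.array([np.cos(y),np.sin(y)]))
b=cv2.imread('pics/side4.png')[165:190,265:290]
cv2.imwrite('pics/b4b.png',cv2.resize(b,None,fx=24,fy=24,interpolation=2))
"
```

```text
hole [0.599  0.0945 0.034 ]
0.055 [0.6008 0.1071 0.055 ]
0.0573 [0.5998 0.1035 0.0573]
0.0595 [0.5988 0.1001 0.0595]
expected tip [0.5978 0.0946]
```

View pics/b4b.png

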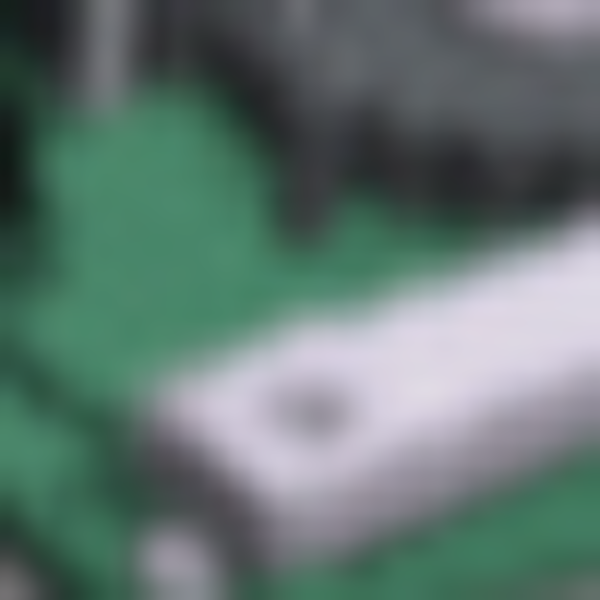

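```bash
python3 -c "
from h import *
np.set_printoptions(precision=4,suppress=True)
D=lambda p:crop(p,230,130,8)
print(plane('side',(277.1,172.5),.0618))
s=robot.sense();y=s['eef_rot'][2];u=np.array([np.cos(y),np.sin(y)]);p=s['ee_pos']
print('tip sphere exp px',proj('side',np.r_[p[:2]-.039*u,.0618]), 'hole',proj('side',np.array([.5994,.0946,.034])))
print('eye exp px',proj('side',np.r_[p[:2]+.131*u,p[2]+.0085]), D((178,120)))
b=cv2.imread('pics/side4.png')[134:164,240:270]
cv2.imwrite('pics/b4c.png',cv2.resize(b,None,fx=18,fy=18,interpolation=2))
"
```

```text
[0.5978 0.1044 0.0618]
tip sphere exp px [277.792  174.1256] hole [277.8215 181.542 ]
eye exp px [253.5301 144.7773] (251.8125, 144.5625)
```

View pics/b4c.png

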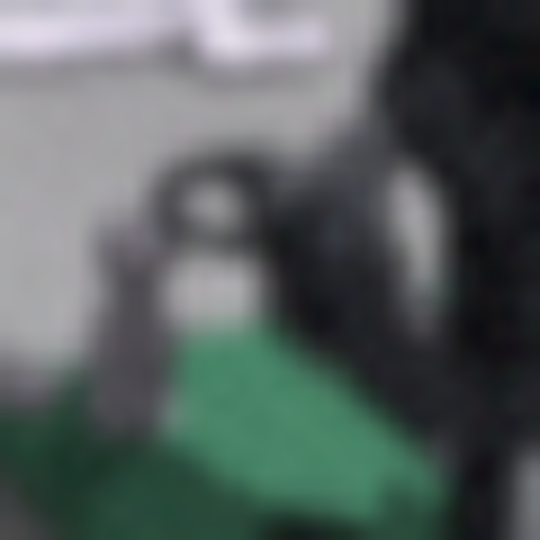

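Request:
{"name": "carry_out", "arguments": {
  "increments": "0 1 8 0 12; 0 0 6 0 12; 0 0 3 0 12; 0 0 0 0 12; 0 0 0 0 12"
}}

```text
t: 5.95
ee_pos: [0.5884, 0.1312, 0.0556]
eef_rot: [-3.141, 0.003, 1.848]
wrist_force: [1.4, -0.6, -2.7]
width: 0.226
```

```bash
python3 -c "
from h import *
st()
im=optics.camera('side');cv2.imwrite('pics/side5.png',im)
cv2.imwrite('pics/b5.png',cv2.resize(im[160:190,260:300],None,fx=20,fy=20,interpolation=2))
s=robot.sense();y=s['eef_rot'][2];u=np.array([np.cos(y),np.sin(y)]);p=s['ee_pos']
print('tip sphere exp px',proj('side',np.r_[p[:2]-.039*u,p[2]-.011]))
"
```

```text
t 5.95 [0.5884 0.1312 0.0556] [-3.1413  0.0034  1.8478] F [ 1.4 -0.6 -2.7] T [-0.12  0.02 -0.05] w 0.226
tip sphere exp px [277.94739898 178.84788928]
```

View pics/b5.png

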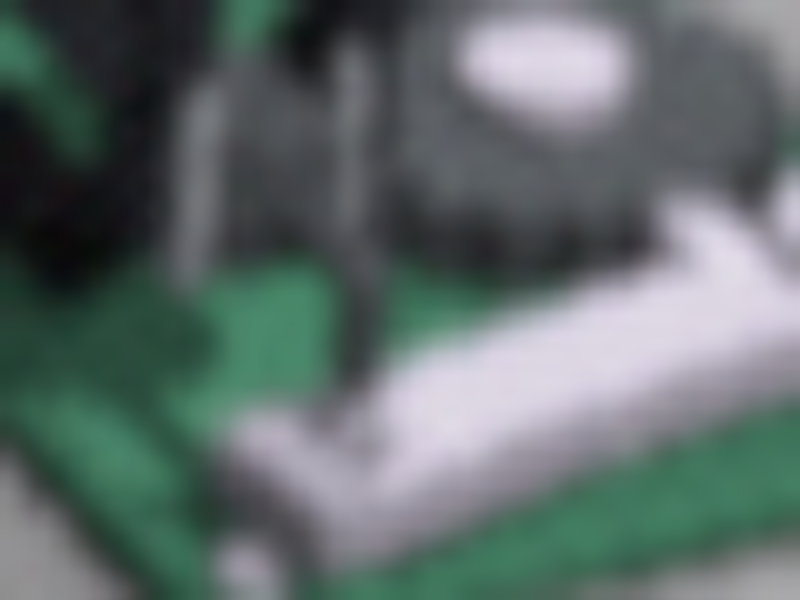

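Request:
{"name": "carry_out", "arguments": {
  "increments": "0 0 3 0 12; 0 0 2 0 12; 0 0 1.5 0 12; 0 0 1.5 0 12; 0 0 0 0 12"
}}

```text
t: 6.5
ee_pos: [0.5886, 0.1313, 0.0474]
eef_rot: [3.141, 0.004, 1.848]
wrist_force: [0.1, -0.3, -2.3]
width: 0.229
```

Request:
{"name": "carry_out", "arguments": {
  "increments": "0 0 1 0 12; 0 0 1 0 12; 0 0 1 0 12; 0 0 0 0 12; 0 0 0 0 12"
}}

```text
t: 7.0
ee_pos: [0.5887, 0.1313, 0.0442]
eef_rot: [3.141, 0.004, 1.848]
wrist_force: [0.2, 0.0, -2.3]
width: 0.223
```

```bash
python3 -c "
from h import *
st()
im=optics.camera('side');cv2.imwrite('pics/side6.png',im)
cv2.imwrite('pics/b6.png',cv2.resize(im[160:190,260:300],None,fx=20,fy=20,interpolation=2))
"
```

```text
t 7.00 [0.5887 0.1313 0.0442] [3.1409 0.0036 1.848 ] F [ 0.2  0.  -2.3] T [-0.09 -0.07 -0.03] w 0.223
```

View pics/b6.png

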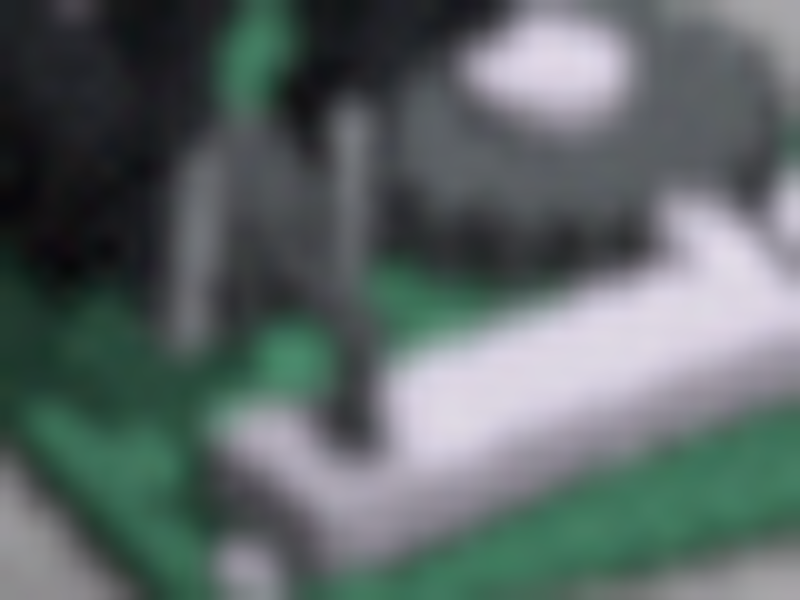

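Request:
{"name": "carry_out", "arguments": {
  "increments": "0 0 1 0 12; 0 0 1 0 12; 0 0 1 0 12; 0 0 0 0 12; 0 0 0 0 12"
}}

```text
t: 7.55
ee_pos: [0.5887, 0.1313, 0.041]
eef_rot: [3.141, 0.004, 1.848]
wrist_force: [0.5, -0.5, -2.6]
width: 0.228
```

Request:
{"name": "carry_out", "arguments": {
  "increments": "0 0 1 0 12; 0 0 1 0 12; 0 0 1 0 12; 0 0 0 0 12; 0 0 0 0 12"
}}

```text
t: 8.05
ee_pos: [0.5887, 0.1313, 0.0377]
eef_rot: [3.141, 0.004, 1.848]
wrist_force: [0.3, -0.6, -2.0]
width: 0.222
```

```bash
python3 -c "
from h import *
st()
im=optics.camera('side');cv2.imwrite('pics/side7.png',im)
cv2.imwrite('pics/b7.png',cv2.resize(im[160:190,260:300],None,fx=20,fy=20,interpolation=2))
"
```

```text
t 8.05 [0.5887 0.1313 0.0377] [3.1408 0.0036 1.8481] F [ 0.3 -0.6 -2. ] T [-0.1  -0.02  0.03] w 0.222
```

View pics/b7.png

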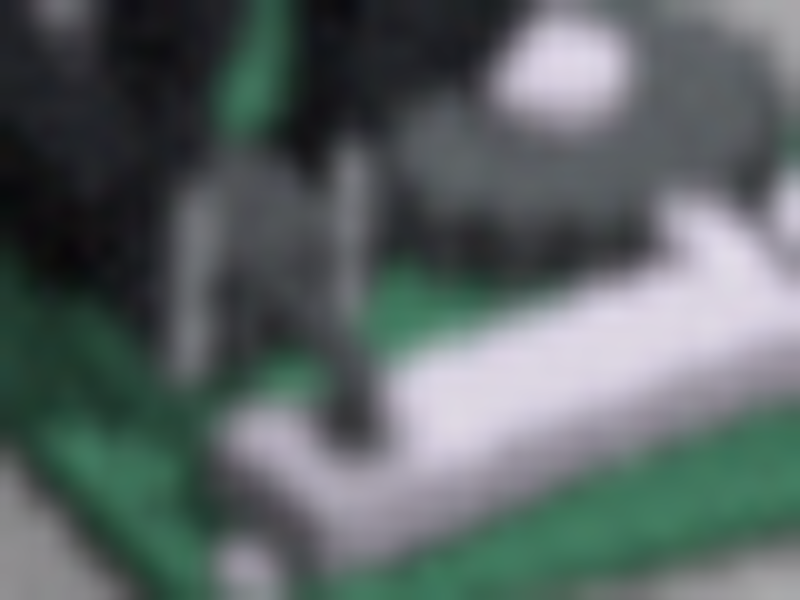

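The pin has entered the hole at crop (350,435) without force, so I'm going on down.

Request:
{"name": "carry_out", "arguments": {
  "increments": "0 0 1.5 0 12; 0 0 1.5 0 12; 0 0 1 0 12; 0 0 0 0 12; 0 0 0 0 12"
}}

```text
t: 8.6
ee_pos: [0.5887, 0.1313, 0.0333]
eef_rot: [3.141, 0.004, 1.848]
wrist_force: [-0.2, 0.7, -2.8]
width: 0.225
```

Request:
{"name": "carry_out", "arguments": {
  "increments": "0 0 1 0 12; 0 0 1 0 12; 0 0 0.5 0 12; 0 0 0 0 12; 0 0 0 0 12"
}}

```text
t: 9.1
ee_pos: [0.5888, 0.1313, 0.0306]
eef_rot: [3.141, 0.004, 1.848]
wrist_force: [0.6, -0.7, -2.7]
width: 0.225
```

Request:
{"name": "carry_out", "arguments": {
  "increments": "0 0 1 0 12; 0 0 0.5 0 12; 0 0 0.5 0 12; 0 0 0 0 12; 0 0 0 0 12"
}}

```text
t: 9.6
ee_pos: [0.5889, 0.1313, 0.0292]
eef_rot: [3.14, 0.004, 1.848]
wrist_force: [0.2, 0.5, -0.9]
width: 0.224
```

```bash
python3 -c "
from h import *
st()
for n in('top','side'): cv2.imwrite('pics/%s8.png'%n,optics.camera(n))
im=cv2.imread('pics/side8.png')
cv2.imwrite('pics/b8.png',cv2.resize(im[130:205,230:330],None,fx=8,fy=8,interpolation=2))
"
```

```text
t 9.60 [0.5889 0.1313 0.0292] [3.1402 0.0037 1.848 ] F [ 0.2  0.5 -0.9] T [0.01 0.09 0.03] w 0.224
```

View pics/b8.png

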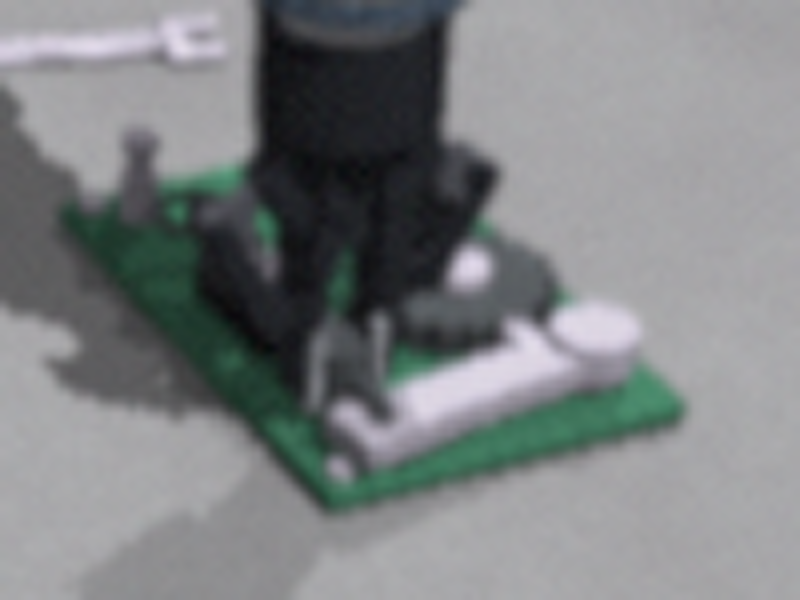

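Request:
{"name": "carry_out", "arguments": {
  "increments": "0 0 0 0 40; 0 0 0 0 45; 0 0 0 0 45; 0 0 -10 0 45; 0 0 -25 0 45"
}}

```text
t: 10.2
ee_pos: [0.5875, 0.1313, 0.0629]
eef_rot: [-3.139, 0.003, 1.848]
wrist_force: [0.8, -0.2, 0.8]
width: 0.523
```

Request:
{"name": "carry_out", "arguments": {
  "increments": "0 0 -20 0 45; 30 0 -20 0 45; 40 0 -20 0 45; 25 0 0 0 45; 0 0 0 0 45"
}}

```text
t: 10.7
ee_pos: [0.5631, 0.2254, 0.132]
eef_rot: [3.137, 0.003, 1.845]
wrist_force: [0.3, -1.1, -0.8]
width: 0.532
```

```bash
python3 -c "
from h import *
st()
for n in('top','side'): cv2.imwrite('pics/%s9.png'%n,optics.camera(n))
im=cv2.imread('pics/side9.png')
cv2.imwrite('pics/b9.png',cv2.resize(im[130:205,230:330],None,fx=8,fy=8,interpolation=2))
im=cv2.imread('pics/top9.png')
cv2.imwrite('pics/a9.png',cv2.resize(im[105:205,140:250],None,fx=5,fy=5,interpolation=2))
"
```

```text
t 10.70 [0.5631 0.2254 0.132 ] [3.1368e+00 3.0000e-03 1.8452e+00] F [ 0.3 -1.1 -0.8] T [-0.02  0.02 -0.01] w 0.532
```

View pics/b9.png

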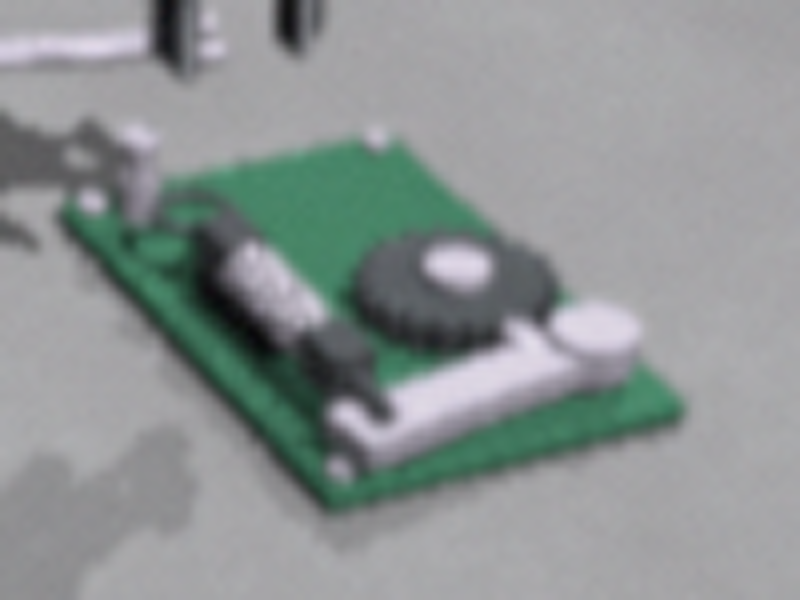

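View pics/a9.png

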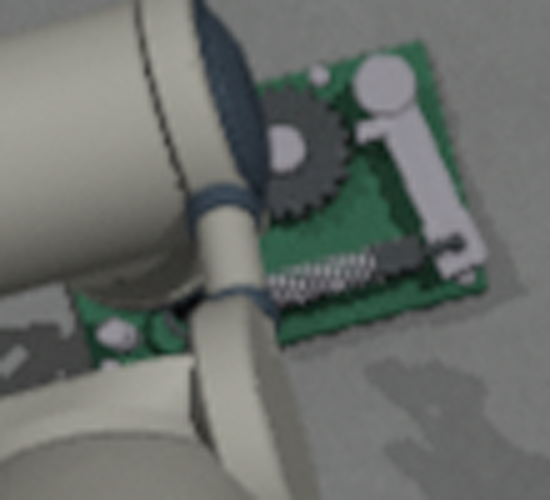

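```bash
python3 -c "
from h import *
np.set_printoptions(precision=4,suppress=True)
D=lambda p:crop(p,230,130,8)
im=cv2.imread('pics/side9.png')
cv2.imwrite('pics/b9c.png',cv2.resize(im[144:170,243:273],None,fx=20,fy=20,interpolation=2))
im=cv2.imread('pics/top9.png')
cv2.imwrite('pics/a9c.png',cv2.resize(im[150:180,150:240],None,fx=8,fy=8,interpolation=2))
for X in ([.5391,.3011,.052],[.5618,.2233,.05],[.5517,.2579,.038]): print(proj('side',np.array(X)),proj('top',np.array(X)))
"
```

```text
[247.6325 146.8154] [162.7867 170.9102]
[258.3862 157.9064] [188.4114 163.9715]
[253.4113 156.1635] [177.8725 167.6347]
```

View pics/b9c.png

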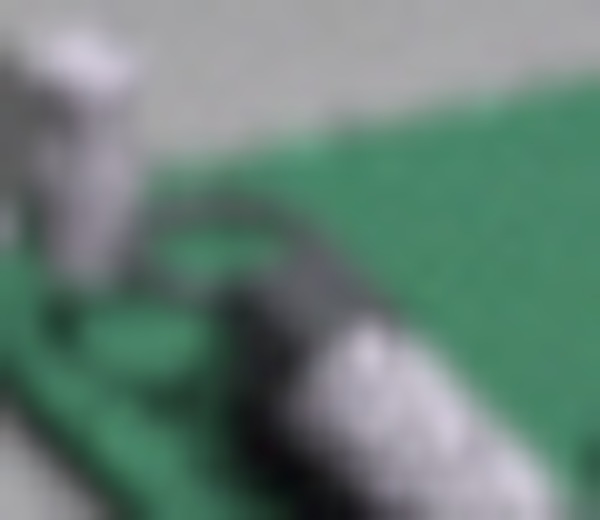

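View pics/a9c.png

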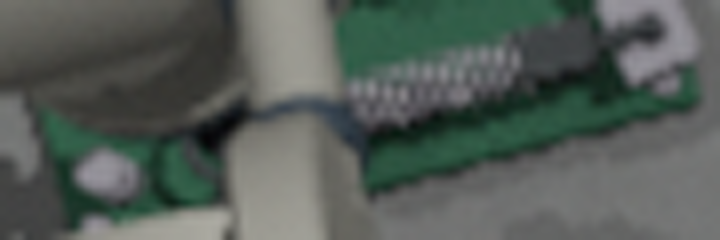

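The pin is seated: the top crop shows the bar at (456,243) over the lever end. The eye, at side pixel (253.6,155.9), agrees with the prediction. Now for the eye block.

```bash
python3 -c "
from h import *
plan([.5618,.2233,.043],1.855,4,12)"
```

```text
0.2 -0.5 22.1 -0.16 12; 0.2 -0.5 22.1 -0.16 12; 0.2 -0.5 22.1 -0.16 12; 0.2 -0.5 22.1 -0.16 12
```

Request:
{"name": "carry_out", "arguments": {
  "increments": "0 -0.5 25 -0.2 45; 0 -0.5 25 -0.2 45; 0 -0.5 20 -0.2 45; 0 -0.5 12 0 45; 0 0 5 0 45"
}}

```text
t: 11.3
ee_pos: [0.5649, 0.2178, 0.043]
eef_rot: [3.135, 0.005, 1.851]
wrist_force: [-0.4, -0.3, 0.9]
width: 0.53
```

```bash
python3 -c "
from h import *
st();plan([.5618,.2233,.043],1.855,1,12)
im=optics.camera('side');cv2.imwrite('pics/side10.png',im)
cv2.imwrite('pics/b10.png',cv2.resize(im[130:205,230:330],None,fx=8,fy=8,interpolation=2))"
```

```text
t 11.30 [0.5649 0.2178 0.043 ] [3.135  0.0046 1.8511] F [-0.4 -0.3  0.9] T [-0.   -0.02  0.01] w 0.530
6.2 -1.5 0.0 -0.22 12
```

View pics/b10.png

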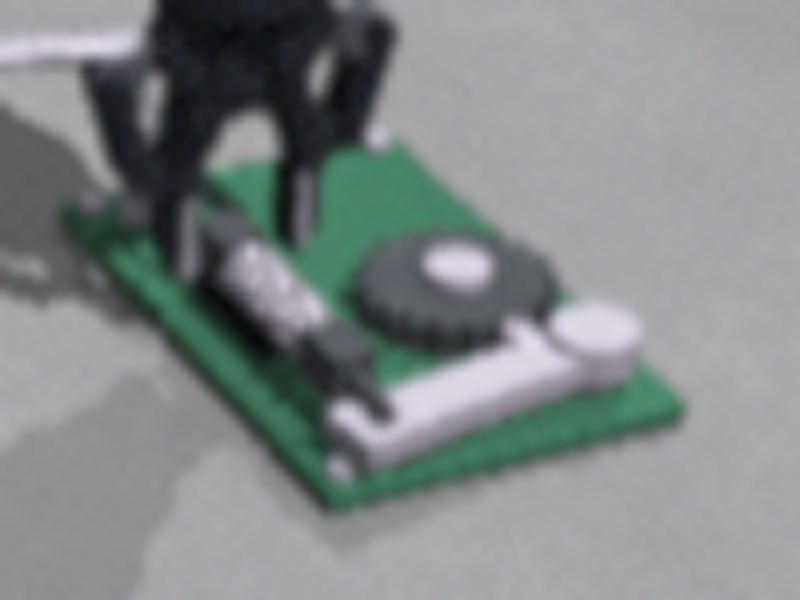

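Request:
{"name": "carry_out", "arguments": {
  "increments": "6 -3 0 -0.2 45; 0 0 0 0 30; 0 0 0 0 30; 0 0 0 0 30; 0 0 0 0 30"
}}

```text
t: 11.85
ee_pos: [0.5614, 0.2232, 0.0454]
eef_rot: [3.132, 0.005, 1.854]
wrist_force: [-0.3, -0.0, -0.3]
width: 0.353
```

```bash
python3 -c "
from h import *
st()
im=optics.camera('side');cv2.imwrite('pics/side11.png',im)
cv2.imwrite('pics/b11.png',cv2.resize(im[140:175,235:285],None,fx=16,fy=16,interpolation=2))"
```

```text
t 11.85 [0.5614 0.2232 0.0454] [3.1318 0.0047 1.8545] F [-0.3 -0.  -0.3] T [-0.02 -0.01  0.  ] w 0.353
```

View pics/b11.png

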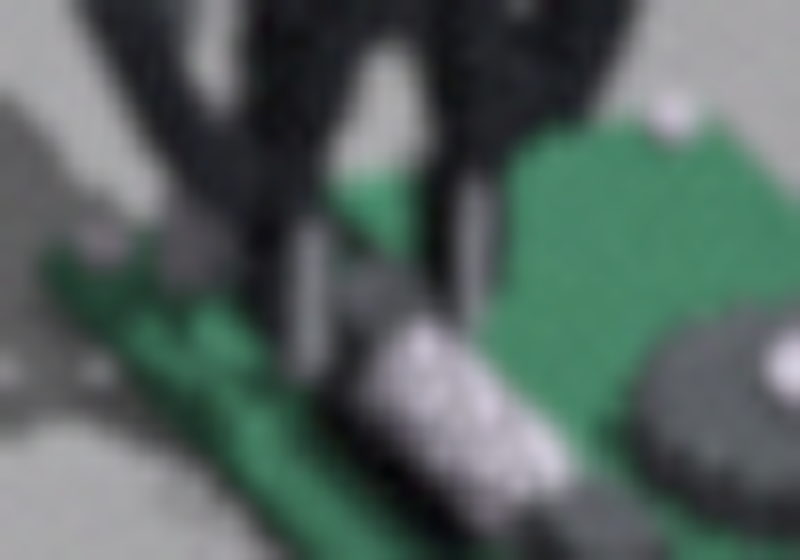

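Request:
{"name": "carry_out", "arguments": {
  "increments": "0 0 3 0 30; 0 0 0 0 12; 0 0 0 0 12; 0 0 0 0 12; 0 0 0 0 12"
}}

```text
t: 12.4
ee_pos: [0.5617, 0.2233, 0.0426]
eef_rot: [3.131, 0.005, 1.854]
wrist_force: [-0.7, 0.8, 2.5]
width: 0.216
```

Request:
{"name": "carry_out", "arguments": {
  "increments": "3 0 0 0 12; 3 0 0 0 12; 3 0 0 0 12; 3 0 0 0 12; 0 0 0 0 12"
}}

```text
t: 12.9
ee_pos: [0.5587, 0.2342, 0.0426]
eef_rot: [3.131, 0.007, 1.855]
wrist_force: [0.2, -1.3, 3.5]
width: 0.212
```

```bash
python3 -c "
from h import *
st()"
```

```text
t 12.90 [0.5587 0.2342 0.0426] [3.131  0.007  1.8545] F [ 0.2 -1.3  3.5] T [-0.22  0.07 -0.06] w 0.212
```

Request:
{"name": "carry_out", "arguments": {
  "increments": "2 0 0 0 12; 2 0 -2 0 12; 0 0 -2 0 12; 0 0 -2 0 12; 0 0 0 0 12"
}}

```text
t: 13.4
ee_pos: [0.5565, 0.2377, 0.0479]
eef_rot: [3.134, 0.008, 1.855]
wrist_force: [1.0, -3.4, -4.0]
width: 0.218
```

```bash
python3 -c "
from h import *
st()
im=optics.camera('side');cv2.imwrite('pics/side12.png',im)
cv2.imwrite('pics/b12.png',cv2.resize(im[140:190,235:315],None,fx=10,fy=10,interpolation=2))"
```

```text
t 13.40 [0.5565 0.2377 0.0479] [3.1335 0.0079 1.8546] F [ 1.  -3.4 -4. ] T [-0.28 -0.1   0.02] w 0.218
```

View pics/b12.png

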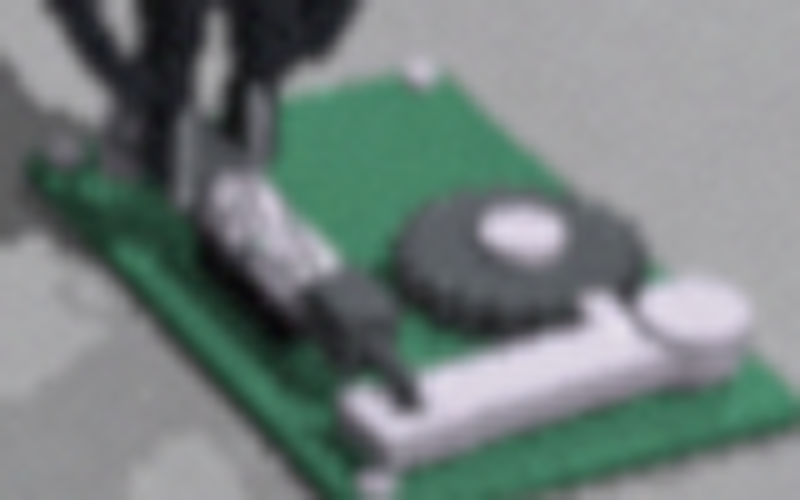

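Request:
{"name": "carry_out", "arguments": {
  "increments": "0 0 -2 0 12; 0 0 -2 0 12; 0 0 -2 0 12; 0 0 0 0 12; 0 0 0 0 12"
}}

```text
t: 13.95
ee_pos: [0.5565, 0.2375, 0.0542]
eef_rot: [3.134, 0.008, 1.854]
wrist_force: [-0.1, -3.3, -3.6]
width: 0.216
```

```bash
python3 -c "
from h import *
st()
im=optics.camera('side');cv2.imwrite('pics/side13.png',im)
cv2.imwrite('pics/b13.png',cv2.resize(im[140:190,235:315],None,fx=10,fy=10,interpolation=2))
print(proj('side',np.array([.595,.110,.034])),proj('side',np.array([.5994,.0946,.034])))"
```

```text
t 13.95 [0.5565 0.2375 0.0542] [3.1337 0.0079 1.8545] F [-0.1 -3.3 -3.6] T [-0.28 -0.03 -0.01] w 0.216
[275.37433597 179.07001642] [277.82151333 181.5419964 ]
```

View pics/b13.png

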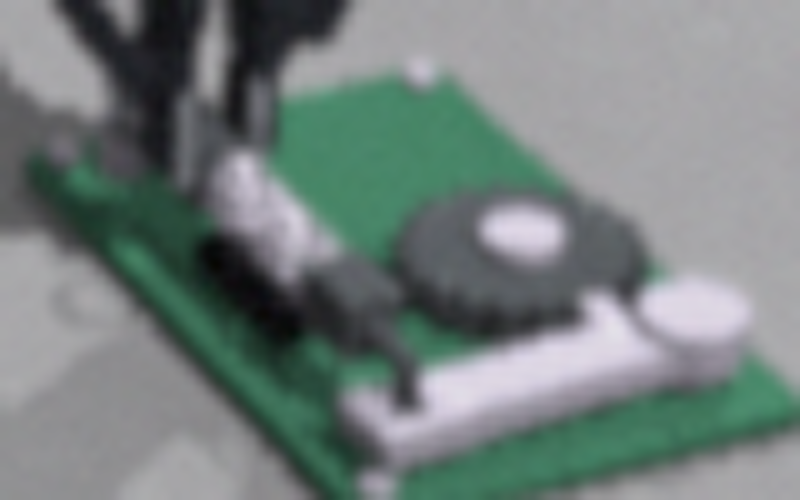

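The spring rises level in the pads without pivoting, so the pin is coming up with it. I'll loosen the grip slightly so the block can swivel.

Request:
{"name": "carry_out", "arguments": {
  "increments": "0 0 0 0 16; 0 0 0 0 17; 0 0 0 0 18; 0 0 0 0 18; 0 0 0 0 18"
}}

```text
t: 14.5
ee_pos: [0.5564, 0.2375, 0.054]
eef_rot: [3.134, 0.008, 1.854]
wrist_force: [1.2, -4.8, -4.4]
width: 0.214
```

```bash
cat > look.py <<'E'
import sys
from h import *
st()
n=sys.argv[1]
im=optics.camera('side');cv2.imwrite('pics/side%s.png'%n,im)
cv2.imwrite('pics/b%s.png'%n,cv2.resize(im[140:190,235:315],None,fx=10,fy=10,interpolation=2))
E
python3 look.py 14
```

```text
t 14.50 [0.5564 0.2375 0.054 ] [3.134  0.0079 1.8544] F [ 1.2 -4.8 -4.4] T [-0.33 -0.12  0.  ] w 0.214
```

View pics/b14.png

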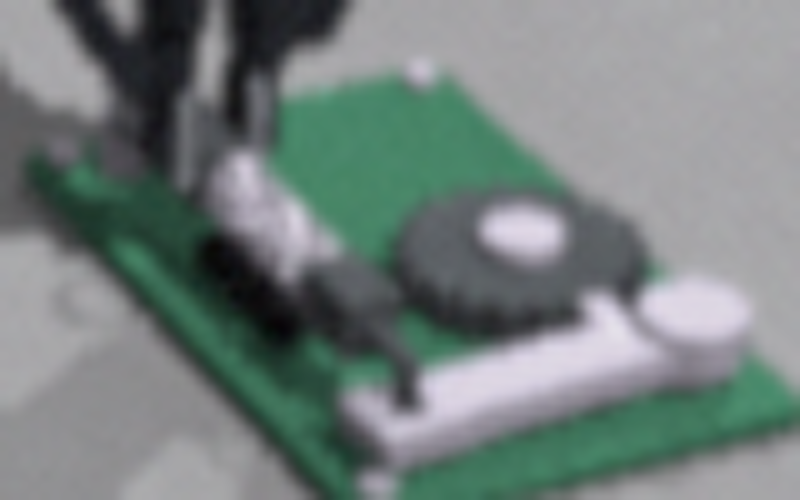

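Request:
{"name": "carry_out", "arguments": {
  "increments": "0 0 0 0 18.3; 0 0 0 0 18.5; 0 0 0 0 18.7; 0 0 0 0 18.7; 0 0 0 0 18.7"
}}

```text
t: 15.05
ee_pos: [0.5564, 0.2374, 0.054]
eef_rot: [3.134, 0.008, 1.854]
wrist_force: [1.7, -3.8, -3.9]
width: 0.222
```

Request:
{"name": "carry_out", "arguments": {
  "increments": "0 0 0 0 18.9; 0 0 0 0 19.1; 0 0 0 0 19.1; 0 0 0 0 19.1; 0 0 0 0 19.1"
}}

```text
t: 15.55
ee_pos: [0.5564, 0.2375, 0.054]
eef_rot: [3.134, 0.008, 1.854]
wrist_force: [1.3, -3.9, -4.1]
width: 0.23
```

```bash
python3 look.py 15
```

```text
t 15.55 [0.5564 0.2375 0.054 ] [3.134  0.0079 1.8544] F [ 1.3 -3.9 -4.1] T [-0.27 -0.12  0.01] w 0.230
```

View pics/b15.png

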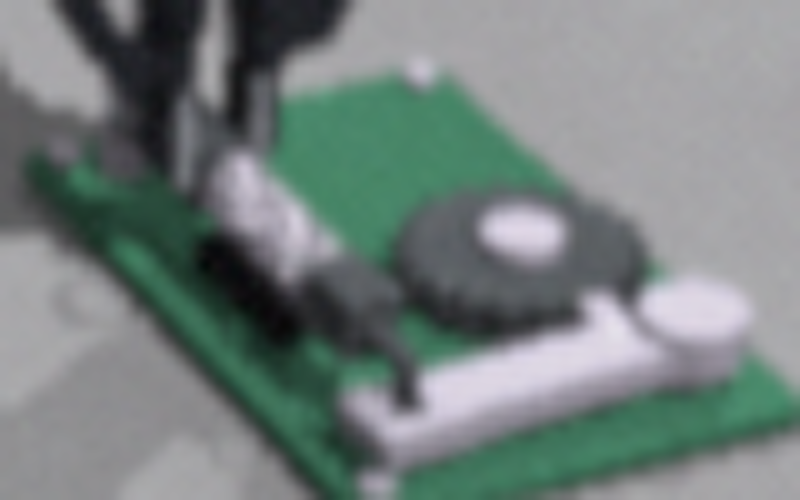

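Request:
{"name": "carry_out", "arguments": {
  "increments": "0 0 0 0 19.3; 0 0 0 0 19.3; 0 0 0 0 19.5; 0 0 0 0 19.5; 0 0 0 0 19.5"
}}

```text
t: 16.1
ee_pos: [0.5564, 0.2375, 0.0541]
eef_rot: [3.134, 0.008, 1.854]
wrist_force: [1.2, -3.2, -4.0]
width: 0.23
```

```bash
python3 look.py 16
```

```text
t 16.10 [0.5564 0.2375 0.0541] [3.134  0.008  1.8545] F [ 1.2 -3.2 -4. ] T [-0.45 -0.05 -0.02] w 0.230
```

View pics/b16.png

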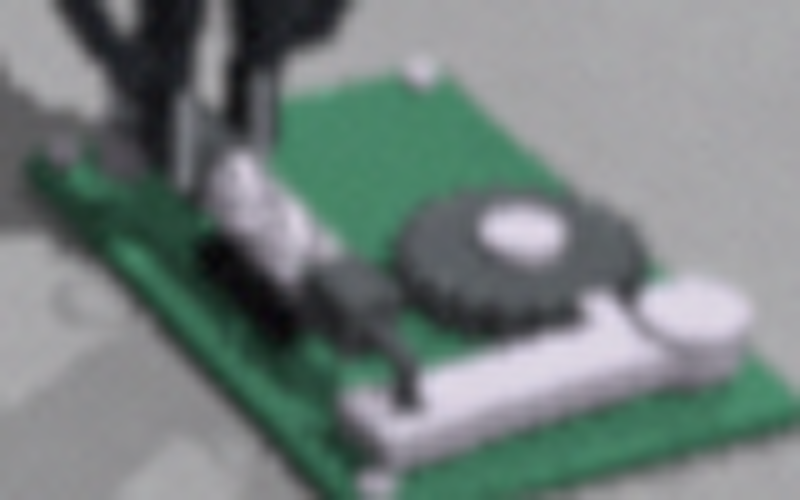

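Request:
{"name": "carry_out", "arguments": {
  "increments": "0 0 0 0 19.7; 0 0 0 0 19.7; 0 0 0 0 19.7; 0 0 0 0 19.7; 0 0 0 0 19.7"
}}

```text
t: 16.65
ee_pos: [0.5565, 0.2375, 0.0542]
eef_rot: [3.134, 0.008, 1.854]
wrist_force: [1.1, -3.4, -3.2]
width: 0.232
```

```bash
python3 look.py 17; python3 -c "
import cv2
a=cv2.imread('pics/b13.png');b=cv2.imread('pics/b17.png');print(cv2.absdiff(a,b).mean())"
```

```text
t 16.65 [0.5565 0.2375 0.0542] [3.1337 0.0081 1.8545] F [ 1.1 -3.4 -3.2] T [-0.47 -0.11 -0.06] w 0.232
1.6547175
```

View pics/b17.png

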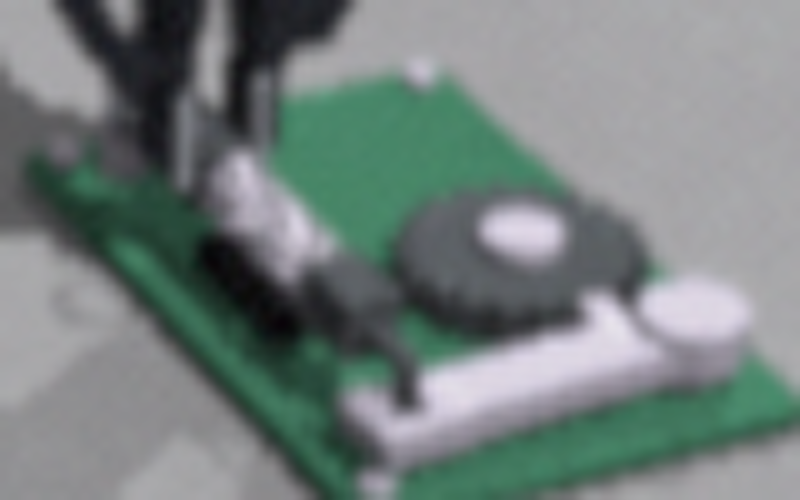

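Request:
{"name": "carry_out", "arguments": {
  "increments": "0 0 0 0 19.9; 0 0 0 0 19.9; 0 0 0 0 20.1; 0 0 0 0 20.1; 0 0 0 0 20.1"
}}

```text
t: 17.2
ee_pos: [0.5567, 0.2382, 0.0547]
eef_rot: [3.133, 0.007, 1.855]
wrist_force: [-0.8, 0.8, -0.4]
width: 0.236
```

```bash
python3 look.py 18
```

```text
t 17.20 [0.5567 0.2382 0.0547] [3.1325 0.0072 1.8545] F [-0.8  0.8 -0.4] T [-0.12  0.1   0.  ] w 0.236
```

View pics/b18.png

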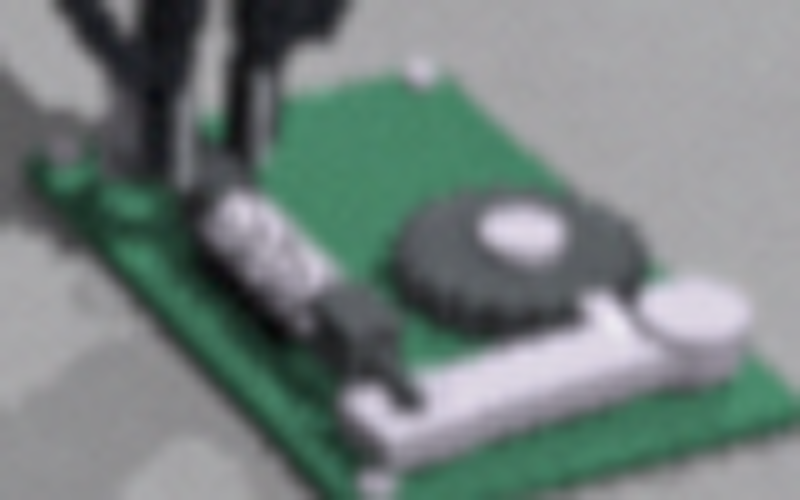

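Request:
{"name": "carry_out", "arguments": {
  "increments": "0 0 0 0 30; 0 0 0 0 30; 0 0 6 0 30; 0 0 6 0 30; 0 0 0 0 30"
}}

```text
t: 17.75
ee_pos: [0.5571, 0.2384, 0.0418]
eef_rot: [3.132, 0.007, 1.855]
wrist_force: [0.1, -0.6, -0.0]
width: 0.35
```

```bash
python3 look.py 19
```

```text
t 17.75 [0.5571 0.2384 0.0418] [3.1319 0.007  1.8546] F [ 0.1 -0.6 -0. ] T [-0.01 -0.01  0.01] w 0.350
```

View pics/b19.png

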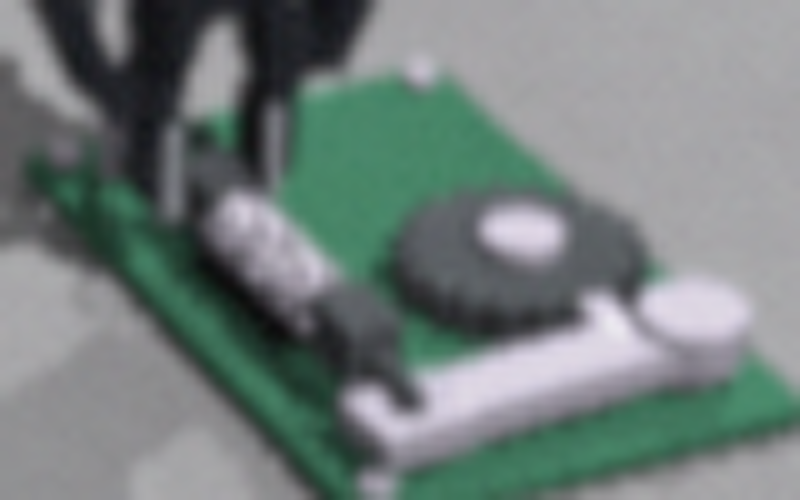

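Request:
{"name": "carry_out", "arguments": {
  "increments": "1 0 0 0 12; 0 0 0 0 12; 0 0 0 0 12; 0 0 0 0 12; 0 0 -1 0 12"
}}

```text
t: 18.3
ee_pos: [0.5568, 0.2394, 0.0432]
eef_rot: [3.132, 0.007, 1.855]
wrist_force: [-0.2, 0.1, -2.4]
width: 0.217
```

Request:
{"name": "carry_out", "arguments": {
  "increments": "1 -4 0 -1.6 12; 1 -4 0 -1.6 12; 1 -4 0 -1.6 12; 1 -4 0 -1.6 12; 1 -4 0 -1.6 12"
}}

```text
t: 18.8
ee_pos: [0.535, 0.2367, 0.0429]
eef_rot: [3.133, 0.009, 2.006]
wrist_force: [2.5, -3.8, -3.3]
width: 0.214
```

```bash
cat >> h.py <<'E'
P0=np.array([.5952,.1091])
def polar():
    s=robot.sense();d=s["ee_pos"][:2]-P0;print("r %.1f mm ang %.4f (yaw %.4f)"%(1e3*np.hypot(*d),np.arctan2(d[1],d[0]),s["eef_rot"][2]))
E
sed -i 's/^st()/st();polar()/' look.py; python3 look.py 20
```

```text
t 18.80 [0.535  0.2367 0.0429] [3.1329 0.0093 2.0061] F [ 2.5 -3.8 -3.3] T [-0.55 -0.29  0.08] w 0.214
r 141.1 mm ang 2.0113 (yaw 2.0061)
```

View pics/b20.png

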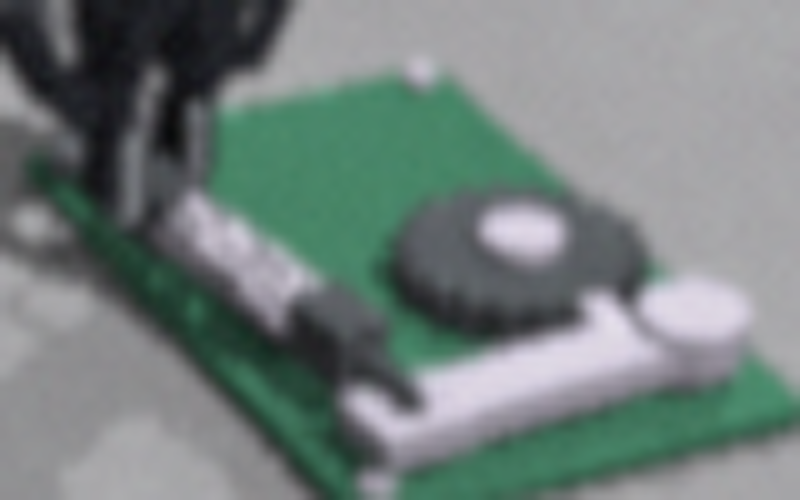

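Request:
{"name": "carry_out", "arguments": {
  "increments": "3 -3 0 -1.2 12; 5 0 0 0 12; 5 0 0 0 12; 5 0 0 0 12; 3 0 0 0 12"
}}

```text
t: 19.35
ee_pos: [0.5225, 0.2549, 0.0429]
eef_rot: [3.132, 0.011, 2.031]
wrist_force: [4.8, -7.1, -2.7]
width: 0.214
```

```bash
python3 look.py 21
```

```text
t 19.35 [0.5225 0.2549 0.0429] [3.1322 0.0108 2.031 ] F [ 4.8 -7.1 -2.7] T [-1.21 -0.69  0.01] w 0.214
r 162.9 mm ang 2.0336 (yaw 2.0310)
```

View pics/b21.png

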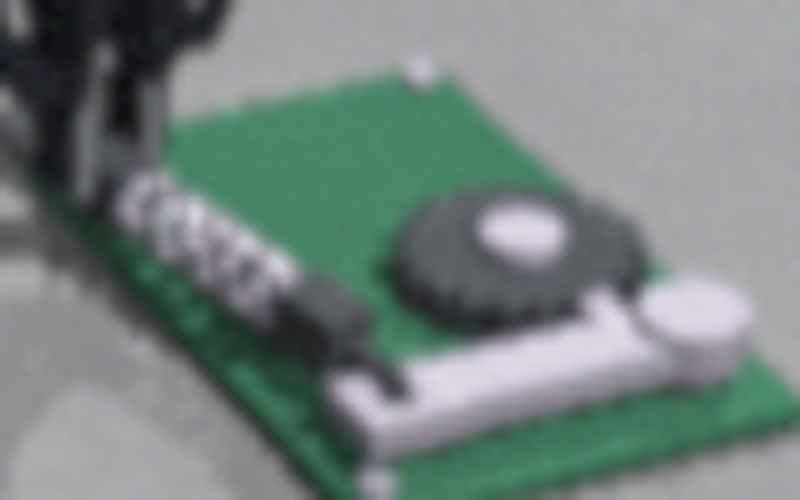

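Request:
{"name": "carry_out", "arguments": {
  "increments": "0 0 0 0 18.8; 0 0 0 0 19; 0 0 -2 0 19; 0 0 -2 0 19; 0 0 -2 0 19"
}}

```text
t: 19.9
ee_pos: [0.5226, 0.2554, 0.0486]
eef_rot: [3.133, 0.013, 2.031]
wrist_force: [4.8, -8.0, -5.0]
width: 0.226
```

```bash
python3 look.py 22
```

```text
t 19.90 [0.5226 0.2554 0.0486] [3.1325 0.0131 2.0314] F [ 4.8 -8.  -5. ] T [-1.08 -0.49 -0.01] w 0.226
r 163.3 mm ang 2.0317 (yaw 2.0314)
```

View pics/b22.png

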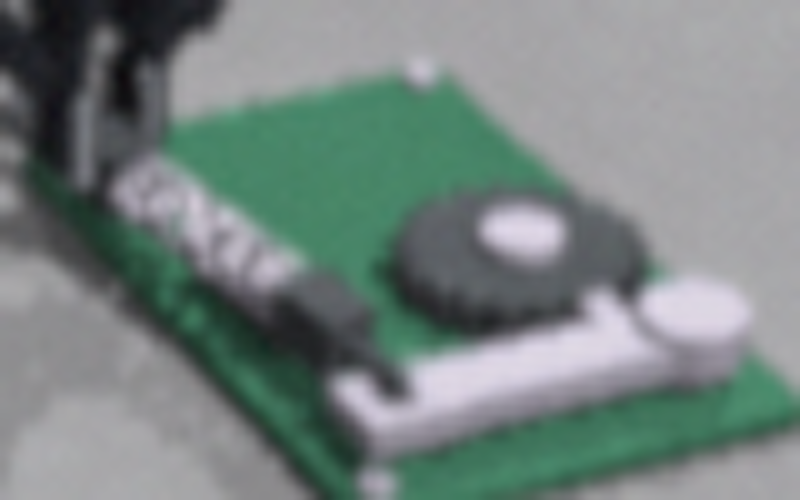

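Request:
{"name": "carry_out", "arguments": {
  "increments": "0 0 -2 0 19.2; 0 0 -2 0 19.2; 0 0 -2 0 19.2; 0 0 -2 0 19.2; 0 0 0 0 19.2"
}}

```text
t: 20.45
ee_pos: [0.5225, 0.2551, 0.0565]
eef_rot: [3.134, 0.016, 2.031]
wrist_force: [4.1, -7.4, -4.5]
width: 0.225
```

```bash
python3 look.py 23
```

```text
t 20.45 [0.5225 0.2551 0.0565] [3.1338 0.0155 2.0309] F [ 4.1 -7.4 -4.5] T [-1.12 -0.53 -0.06] w 0.225
r 163.1 mm ang 2.0331 (yaw 2.0309)
```

View pics/b23.png

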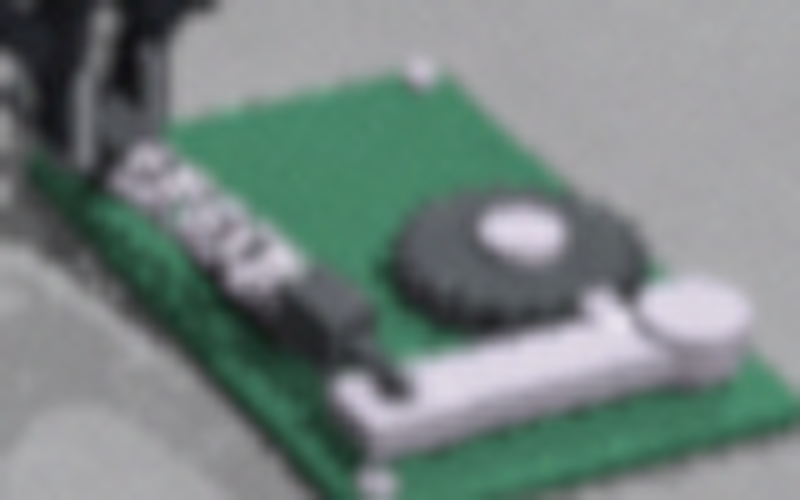

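Request:
{"name": "carry_out", "arguments": {
  "increments": "0 0 -2 0 19.2; 0 0 -2 0 19.2; 0 0 -2 0 19.2; 0 0 -2 0 19.2; 0 0 0 0 19.2"
}}

```text
t: 21.0
ee_pos: [0.5221, 0.2545, 0.0638]
eef_rot: [3.136, 0.018, 2.031]
wrist_force: [4.0, -8.2, -5.3]
width: 0.226
```

```bash
python3 look.py 24; python3 -c "
import cv2
cv2.imwrite('pics/s24.png',cv2.resize(cv2.imread('pics/side24.png')[125:195,225:325],None,fx=8,fy=8,interpolation=2))
from h import *
im=optics.camera('top');cv2.imwrite('pics/top24.png',im);cv2.imwrite('pics/a24.png',cv2.resize(im[105:205,140:250],None,fx=5,fy=5,interpolation=2))"
```

```text
t 21.00 [0.5221 0.2545 0.0638] [3.136  0.018  2.0305] F [ 4.  -8.2 -5.3] T [-1.11 -0.61 -0.07] w 0.226
r 162.8 mm ang 2.0365 (yaw 2.0305)
```

View pics/s24.png

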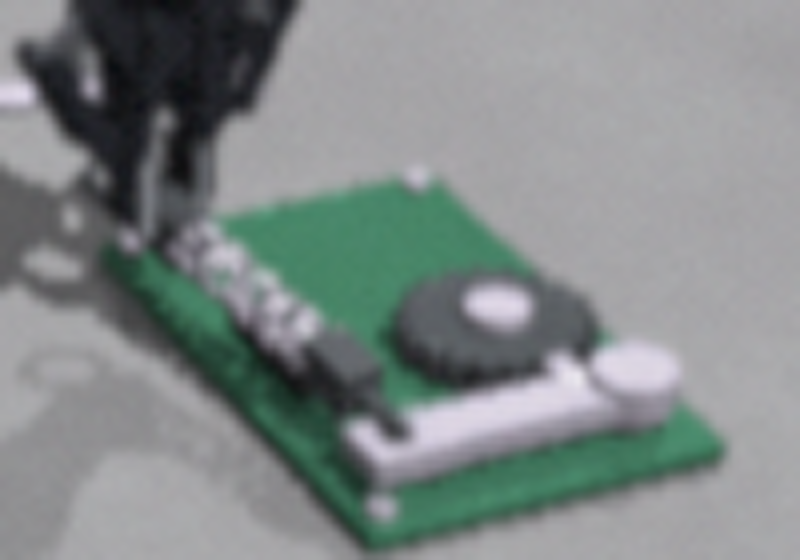

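View pics/a24.png

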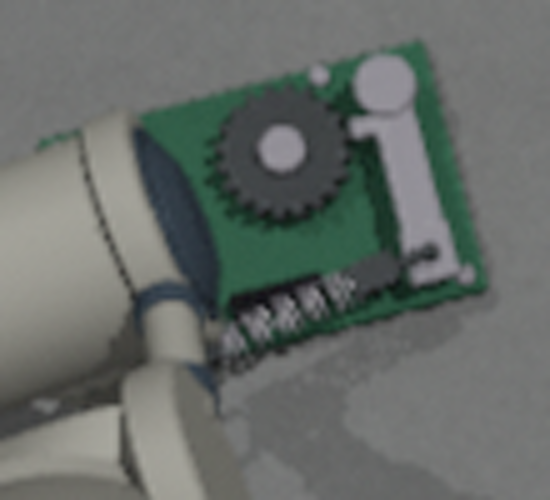

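```bash
python3 -c "
from h import *
np.set_printoptions(precision=4,suppress=True)
a=crop((431,250),140,105,5); b=crop((402,428),225,125,8)
print(plane('top',a,.040),plane('side',b,.038),tri(a,b))
p=np.array([.5391,.3011]);q=plane('top',a,.040)[:2];print(1e3*np.hypot(*(p-q)),np.arctan2(*(p-q)[::-1]))
s=robot.sense();d=s['ee_pos'][:2]-q;print(1e3*np.hypot(*d),np.arctan2(d[1],d[0]))
"
```

```text
[0.594  0.1096 0.04  ] [0.593 0.11  0.038] (array([0.5936, 0.1098, 0.0382]), np.float64(0.0014051112440887283))
199.25233129376875 1.849979226701214
161.86529265912026 2.031521042287356
```

Request:
{"name": "carry_out", "arguments": {
  "increments": "0 0 0 0 15; 3 0 0 0 12; 3 0 0 0 12; 3 0 -1 0 12; 0 0 -1 0 12"
}}

```text
t: 21.6
ee_pos: [0.5182, 0.2618, 0.0646]
eef_rot: [3.138, 0.021, 2.03]
wrist_force: [5.9, -10.0, -6.4]
width: 0.211
```

```bash
sed -i 's/^P0=.*/P0=np.array([.594,.1096])/' h.py; python3 look.py 25; python3 -c "
import cv2
cv2.imwrite('pics/s25.png',cv2.resize(cv2.imread('pics/side25.png')[130:180,225:285],None,fx=12,fy=12,interpolation=2))"
```

```text
t 21.60 [0.5182 0.2618 0.0646] [3.1376 0.0215 2.0302] F [  5.9 -10.   -6.4] T [-1.49 -0.83 -0.02] w 0.211
r 170.0 mm ang 2.0327 (yaw 2.0302)
```

View pics/s25.png

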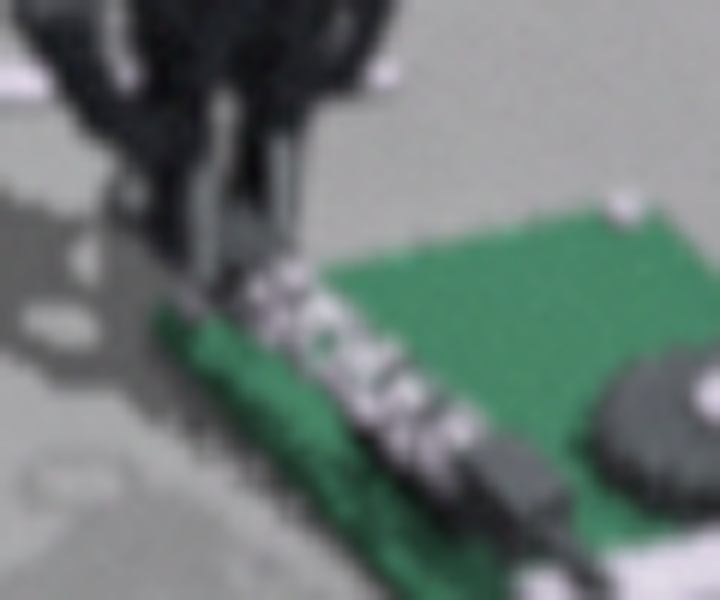

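```bash
python3 -c "
from h import *
from math import *
for r in (195,200,206):
  c=P0+r/1e3*np.array([cos(2.031),sin(2.031)])
  X=np.array([[c[0]+.016*cos(t),c[1]+.016*sin(t),.063] for t in np.linspace(0,6.28,60)])
  q=np.array([proj('side',x) for x in X]);q=((q+.5-[225,130])*12-.5)
  print(r,'centre',(np.array(proj('side',np.r_[c,.063]))+.5-[225,130])*12,'left',q[q[:,0].argmin()],'bottom',q[q[:,1].argmax()],'top',q[q[:,1].argmin()])
im=cv2.imread('pics/side25.png')[138:158,228:252]
im=cv2.convertScaleAbs(im,alpha=1.8,beta=10)
cv2.imwrite('pics/s25b.png',cv2.resize(im,None,fx=28,fy=28,interpolation=2))
"
```

```text
195 centre [179.49691714 209.4428475 ] left [122.95018433 208.46165591] bottom [180.61147347 236.11338354] top [180.27743457 182.23673741]
200 centre [169.28379544 202.52316478] left [112.846956   201.54086342] bottom [170.3113054  229.08175154] top [170.14432407 175.42637377]
206 centre [157.08224553 194.25626493] left [100.77671105 193.27264875] bottom [158.00620897 220.68141192] top [158.03792932 167.28978524]
```

View pics/s25b.png

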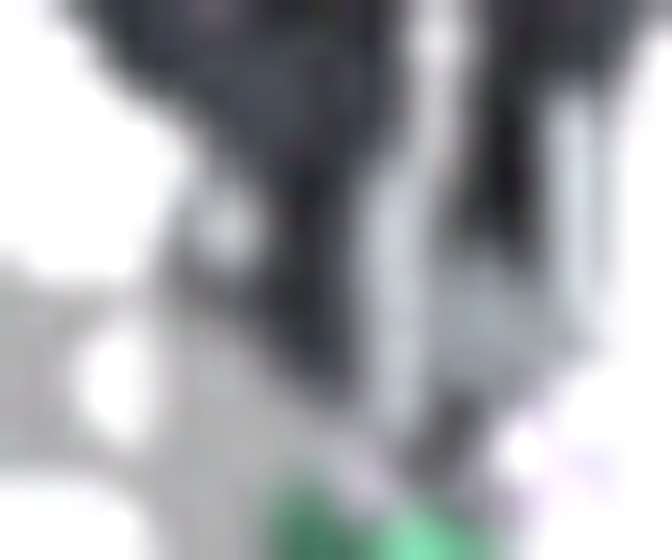

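Request:
{"name": "carry_out", "arguments": {
  "increments": "0.5 5 0 1.7 12; 0.5 6 0 2 12; 0.5 6 0 2 12; 0 6 0 2 12; 0 5 0 1.7 12"
}}

```text
t: 22.15
ee_pos: [0.5434, 0.2719, 0.0635]
eef_rot: [3.138, 0.026, 1.861]
wrist_force: [4.7, -9.9, -5.1]
width: 0.209
```

```bash
python3 look.py 26; python3 -c "
import cv2
cv2.imwrite('pics/s26.png',cv2.resize(cv2.imread('pics/side26.png')[130:180,225:285],None,fx=12,fy=12,interpolation=2))
from h import *
im=optics.camera('top');cv2.imwrite('pics/top26.png',im);cv2.imwrite('pics/a26.png',cv2.resize(im[140:190,140:220],None,fx=9,fy=9,interpolation=2))"
```

```text
t 22.15 [0.5434 0.2719 0.0635] [3.1376 0.0257 1.861 ] F [ 4.7 -9.9 -5.1] T [-1.53 -0.62  0.07] w 0.209
r 170.0 mm ang 1.8731 (yaw 1.8610)
```

View pics/s26.png

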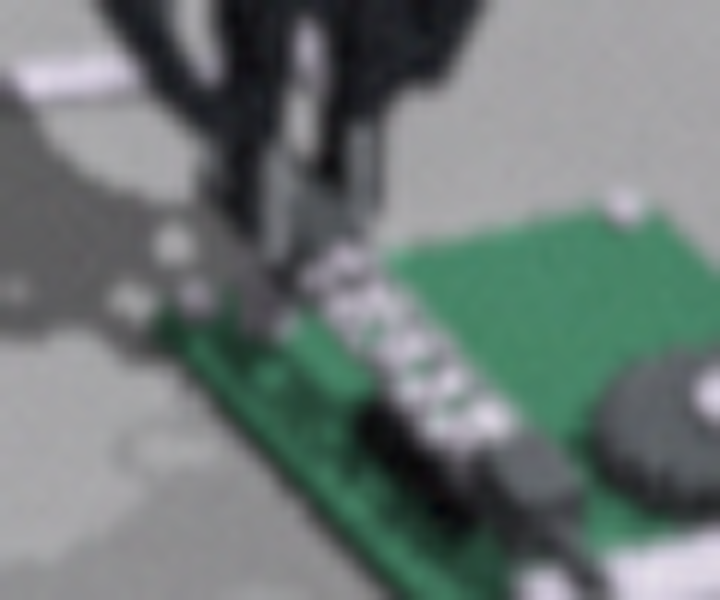

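View pics/a26.png

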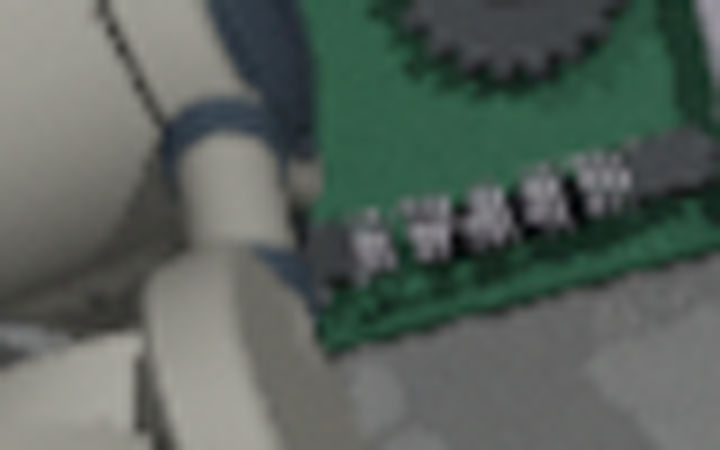

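```bash
python3 -c "
from h import *
np.set_printoptions(precision=4,suppress=True)
a=crop((352,243),140,140,9)
for z in(.05,.06,.066):
  q=plane('top',a,z)[:2]-P0;print(z,1e3*np.hypot(*q),np.arctan2(q[1],q[0]))
im=cv2.imread('pics/top26.png')[158:178,168:192]
cv2.imwrite('pics/a26b.png',cv2.resize(cv2.convertScaleAbs(im,alpha=1.5),None,fx=28,fy=28,interpolation=2))
"
```

```text
0.05 149.12190261094744 1.8463363146533072
0.06 147.56300616425378 1.8592102810356872
0.066 146.63960667360553 1.8670652819436613
```

View pics/a26b.png

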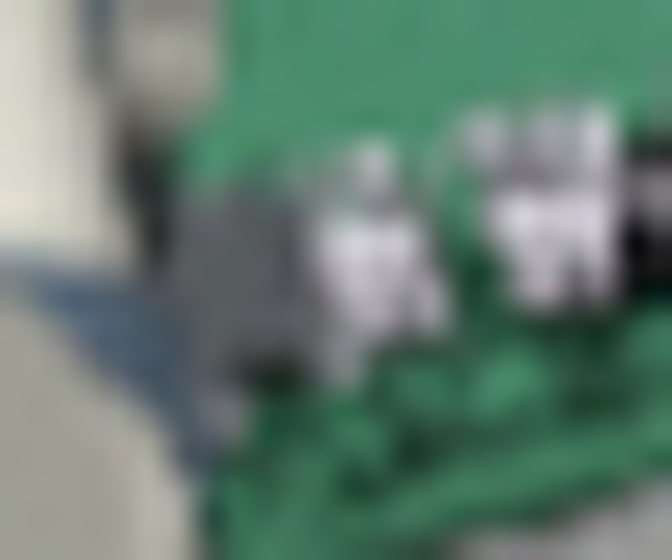

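Request:
{"name": "carry_out", "arguments": {
  "increments": "1.5 2.5 0 0.5 12; 1.5 2 0 0.3 12; 0 0 0 0 12; 0 0 0 0 12; 0 0 0 0 12"
}}

```text
t: 22.75
ee_pos: [0.5456, 0.2731, 0.0613]
eef_rot: [-3.14, 0.032, 1.846]
wrist_force: [5.1, -10.7, -4.7]
width: 0.213
```

```bash
python3 look.py 27; python3 -c "
import cv2
im=cv2.imread('pics/side27.png')[130:170,228:278]
cv2.imwrite('pics/s27.png',cv2.resize(cv2.convertScaleAbs(im,alpha=1.6,beta=10),None,fx=15,fy=15,interpolation=2))
from h import *
s=robot.sense()['ee_pos']
for X in ([.5391,.3011,.052],[.5391,.3011,.033]): print((proj('side',np.array(X))+.5-[228,130])*15)
c=P0+.199*np.array([np.cos(1.852),np.sin(1.852)]);print((proj('side',np.r_[c,.062])+.5-[228,130])*15)
"
```

```text
t 22.75 [0.5456 0.2731 0.0613] [-3.1397  0.0316  1.8463] F [  5.1 -10.7  -4.7] T [-1.61 -0.64  0.16] w 0.213
r 170.5 mm ang 1.8587 (yaw 1.8463)
[301.98704476 259.73048565]
[300.48735882 331.4480286 ]
[301.64380869 222.35710978]
```

View pics/s27.png

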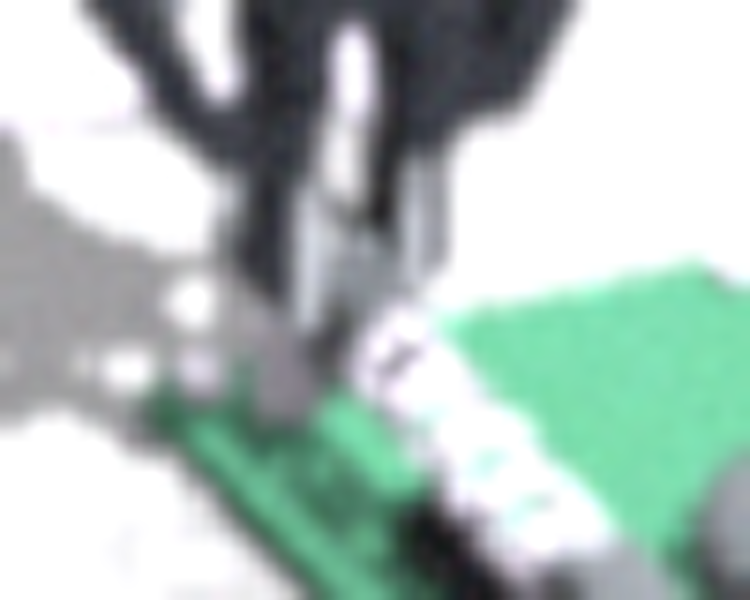

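Request:
{"name": "carry_out", "arguments": {
  "increments": "1.5 0 -1.5 0 12; 1.5 0 -1.5 0 12; 1.5 0 -1 0 12; 1 0 0 0 12; 0 0 0 0 12"
}}

```text
t: 23.3
ee_pos: [0.5432, 0.2756, 0.0634]
eef_rot: [-3.135, 0.038, 1.847]
wrist_force: [5.6, -11.5, -6.7]
width: 0.219
```

```bash
python3 look.py 28; python3 -c "
import cv2
im=cv2.imread('pics/side28.png')[130:170,228:278]
cv2.imwrite('pics/s28.png',cv2.resize(cv2.convertScaleAbs(im,alpha=1.3,beta=10),None,fx=15,fy=15,interpolation=2))
from h import *
im=optics.camera('top');cv2.imwrite('pics/top28.png',im);im=im[150:180,150:200];cv2.imwrite('pics/a28.png',cv2.resize(cv2.convertScaleAbs(im,alpha=1.5),None,fx=15,fy=15,interpolation=2))
"
```

```text
t 23.30 [0.5432 0.2756 0.0634] [-3.1352  0.0381  1.8471] F [  5.6 -11.5  -6.7] T [-1.58 -0.77  0.31] w 0.219
r 173.6 mm ang 1.8680 (yaw 1.8471)
```

View pics/s28.png

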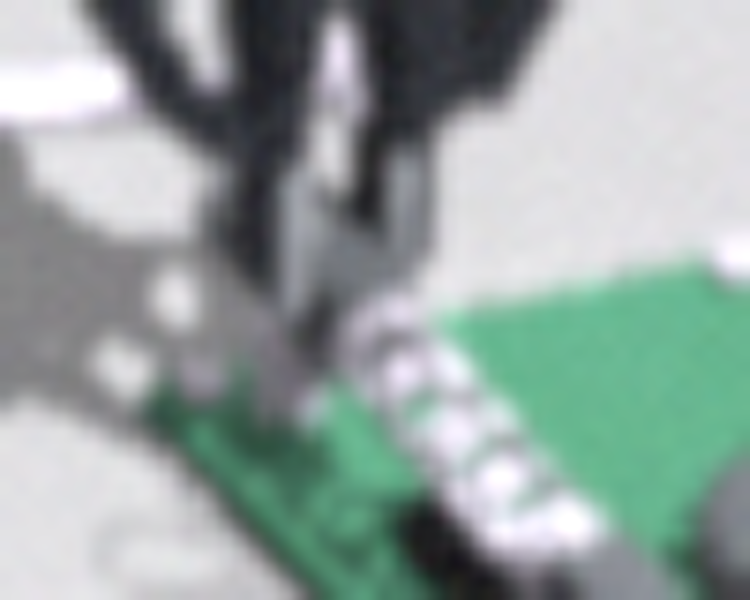

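View pics/a28.png

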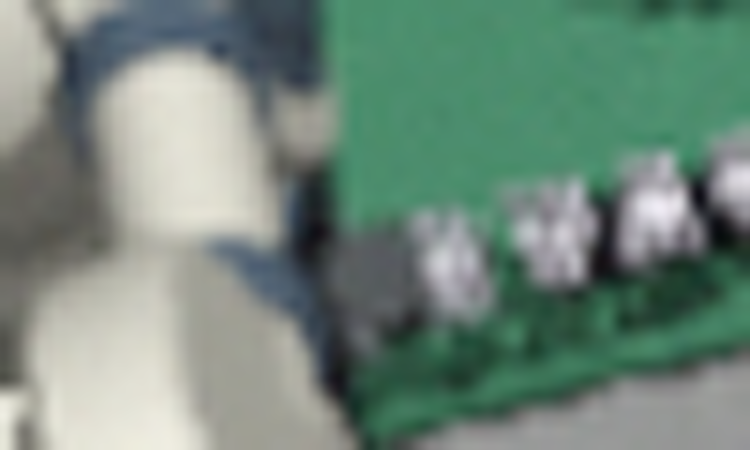

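```bash
python3 -c "
from h import *
for z in(.06,.066):
  q=plane('top',(177.4,167.4),z)[:2]-P0;print(z,1e3*np.hypot(*q),np.arctan2(q[1],q[0]))
p=np.array([.5391,.3011])-P0;print(np.hypot(*p),np.arctan2(p[1],p[0]))
for p in ([.5407,.3011],):
  p=np.array(p)-P0;print(np.hypot(*p),np.arctan2(p[1],p[0]))
st()
"
```

```text
0.06 151.95758105247975 1.8687916073451203
0.066 151.0234555771239 1.8764309819119576
0.19921410592626212 1.8499923518289871
0.19877912365235942 1.8422548237831635
t 23.40 [0.5432 0.2755 0.0634] [-3.1351  0.0381  1.847 ] F [  5.4 -12.8  -6.4] T [-1.51 -0.79  0.35] w 0.211
```

Request:
{"name": "carry_out", "arguments": {
  "increments": "0 2 0 0 12; 0 2 -0.5 0 12; 0 2 -0.5 0 12; 0 0 0 0 12; 0 0 0 0 12"
}}

```text
t: 23.9
ee_pos: [0.5468, 0.2737, 0.062]
eef_rot: [-3.127, 0.044, 1.847]
wrist_force: [4.0, -11.5, -5.3]
width: 0.217
```

```bash
python3 look.py 29; python3 -c "
import cv2
from h import *
im=optics.camera('top');cv2.imwrite('pics/top29.png',im);im=im[150:180,150:200];cv2.imwrite('pics/a29.png',cv2.resize(cv2.convertScaleAbs(im,alpha=1.5),None,fx=15,fy=15,interpolation=2))
"
```

```text
t 23.90 [0.5468 0.2737 0.062 ] [-3.1272  0.0443  1.8469] F [  4.  -11.5  -5.3] T [-1.47 -0.5   0.06] w 0.217
r 170.8 mm ang 1.8508 (yaw 1.8469)
```

View pics/a29.png

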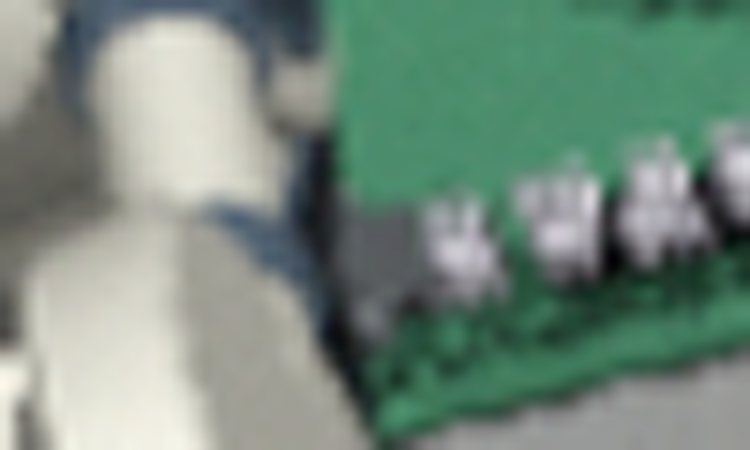

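View pics/b29.png

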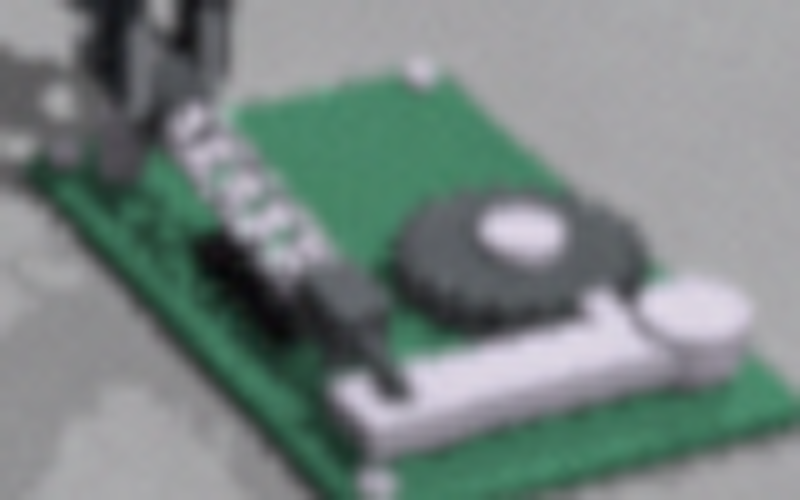

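Request:
{"name": "carry_out", "arguments": {
  "increments": "1.5 0.5 -0.5 0 12; 1.5 0.5 -0.5 0 12; 1.5 0.5 -0.5 0 12; 0 0 0 0 12; 0 0 0 0 12"
}}

```text
t: 24.5
ee_pos: [0.5451, 0.2752, 0.061]
eef_rot: [-3.12, 0.051, 1.847]
wrist_force: [4.8, -12.1, -5.9]
width: 0.211
```

```bash
python3 look.py 30; python3 -c "
import cv2
from h import *
im=optics.camera('top');cv2.imwrite('pics/top30.png',im);im=im[150:180,150:200];cv2.imwrite('pics/a30.png',cv2.resize(cv2.convertScaleAbs(im,alpha=1.5),None,fx=15,fy=15,interpolation=2))
for c in ((177.9,166.5),):
  q=plane('top',c,.066)[:2]-P0;print(1e3*np.hypot(*q),np.arctan2(q[1],q[0]))
"
```

```text
t 24.50 [0.5451 0.2752 0.061 ] [-3.1203  0.0507  1.847 ] F [  4.8 -12.1  -5.9] T [-1.46 -0.7   0.26] w 0.211
r 172.7 mm ang 1.8578 (yaw 1.8470)
148.83490554635273 1.8615620152536658
```

View pics/a30.png

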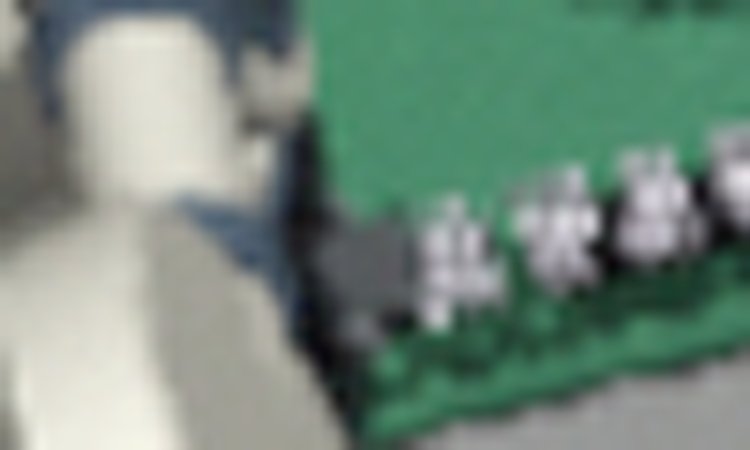

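Request:
{"name": "carry_out", "arguments": {
  "increments": "1.3 1.6 -1.2 0 12; 1.3 1.7 -1.2 0 12; 1.2 1.7 -1.2 0 12; 0 0 0 0 12; 0 0 0 0 12"
}}

```text
t: 25.1
ee_pos: [0.5464, 0.2766, 0.0618]
eef_rot: [-3.111, 0.058, 1.847]
wrist_force: [3.2, -12.0, -6.8]
width: 0.212
```

```bash
python3 look.py 31; python3 -c "
import cv2
from h import *
im=cv2.imread('pics/side31.png')[130:170,228:278]
cv2.imwrite('pics/s31.png',cv2.resize(cv2.convertScaleAbs(im,alpha=1.3,beta=10),None,fx=15,fy=15,interpolation=2))
im=optics.camera('top');cv2.imwrite('pics/top31.png',im);im=im[150:180,150:200];cv2.imwrite('pics/a31.png',cv2.resize(cv2.convertScaleAbs(im,alpha=1.5),None,fx=15,fy=15,interpolation=2))
"
```

```text
t 25.10 [0.5464 0.2766 0.0618] [-3.1114  0.0575  1.8468] F [  3.2 -12.   -6.8] T [-1.49 -0.56  0.08] w 0.212
r 173.7 mm ang 1.8486 (yaw 1.8468)
```

View pics/a31.png

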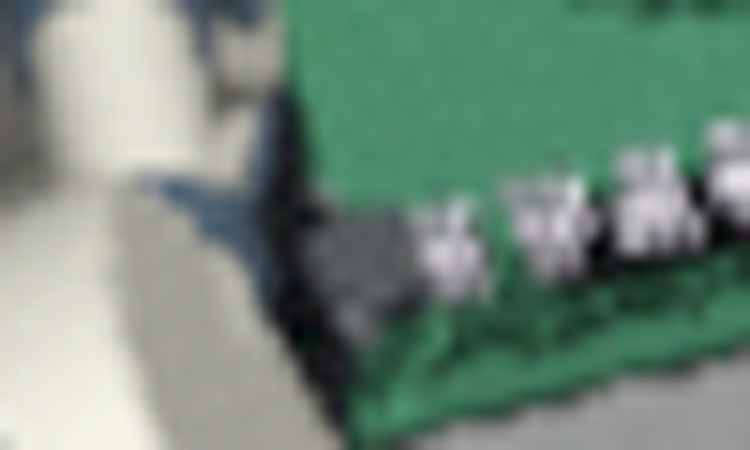

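View pics/s31.png

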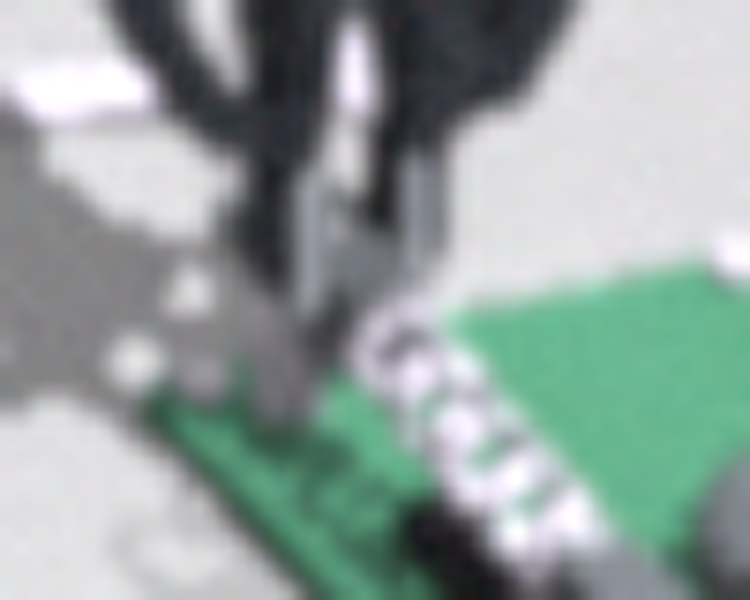

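Request:
{"name": "carry_out", "arguments": {
  "increments": "0.8 0.6 2 0 12; 0.8 0.6 2 0 12; 0.8 0.6 2 0 12; 0 0 0 0 12; 0 0 0 0 12"
}}

```text
t: 25.7
ee_pos: [0.5458, 0.2754, 0.0535]
eef_rot: [-3.105, 0.065, 1.847]
wrist_force: [3.8, -11.3, -4.1]
width: 0.216
```

```bash
python3 look.py 32; python3 -c "
import cv2
from h import *
im=cv2.imread('pics/side32.png')[130:170,228:278]
cv2.imwrite('pics/s32.png',cv2.resize(cv2.convertScaleAbs(im,alpha=1.3,beta=10),None,fx=15,fy=15,interpolation=2))
im=optics.camera('top');cv2.imwrite('pics/top32.png',im);im=im[150:180,150:200];cv2.imwrite('pics/a32.png',cv2.resize(cv2.convertScaleAbs(im,alpha=1.5),None,fx=15,fy=15,interpolation=2))
"
```

```text
t 25.70 [0.5458 0.2754 0.0535] [-3.1051  0.0646  1.8474] F [  3.8 -11.3  -4.1] T [-1.78 -0.75  0.21] w 0.216
r 172.7 mm ang 1.8539 (yaw 1.8474)
```

View pics/a32.png

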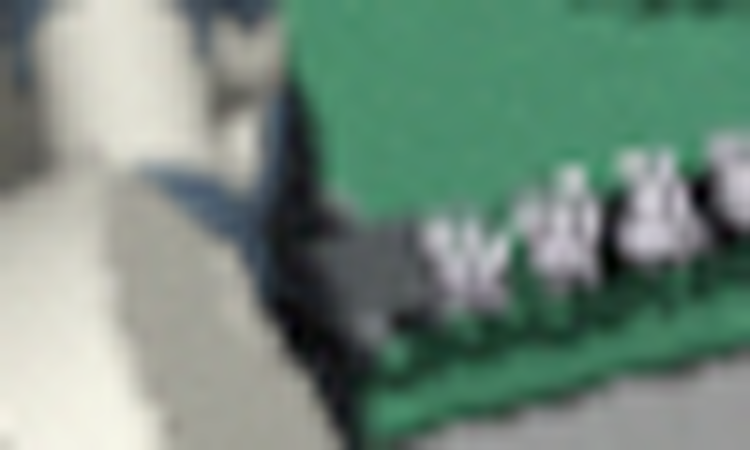

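View pics/s32.png

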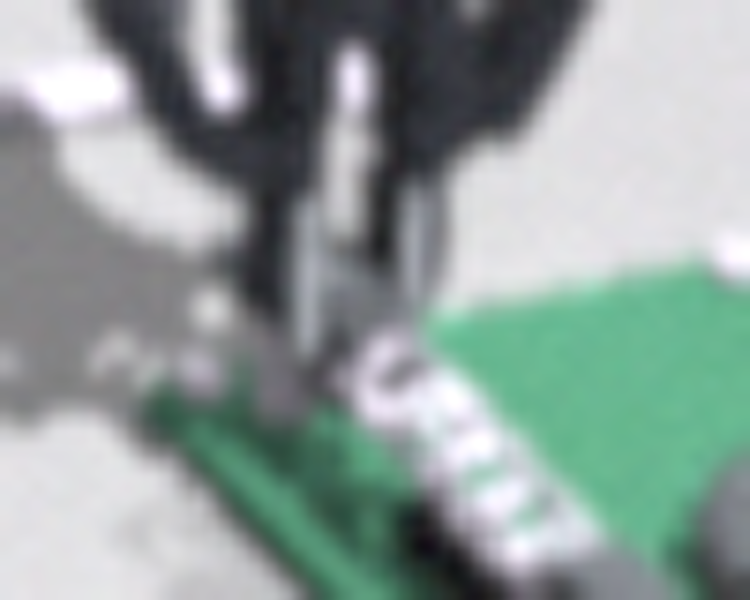

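Request:
{"name": "carry_out", "arguments": {
  "increments": "0.8 0.7 1.5 0 12; 0.8 0.7 1.5 0 12; 0.8 0.7 1.5 0 12; 0 0 0 0 12; 0 0 0 0 12"
}}

```text
t: 26.3
ee_pos: [0.5464, 0.2748, 0.0478]
eef_rot: [-3.101, 0.072, 1.848]
wrist_force: [4.1, -11.1, -1.3]
width: 0.214
```

```bash
python3 look.py 33; python3 -c "
import cv2
from h import *
im=cv2.imread('pics/side33.png')[130:170,228:278]
cv2.imwrite('pics/s33.png',cv2.resize(cv2.convertScaleAbs(im,alpha=1.3,beta=10),None,fx=15,fy=15,interpolation=2))
"
```

```text
t 26.30 [0.5464 0.2748 0.0478] [-3.1012  0.0717  1.8483] F [  4.1 -11.1  -1.3] T [-1.99 -0.72  0.22] w 0.214
r 171.9 mm ang 1.8511 (yaw 1.8483)
```

View pics/s33.png

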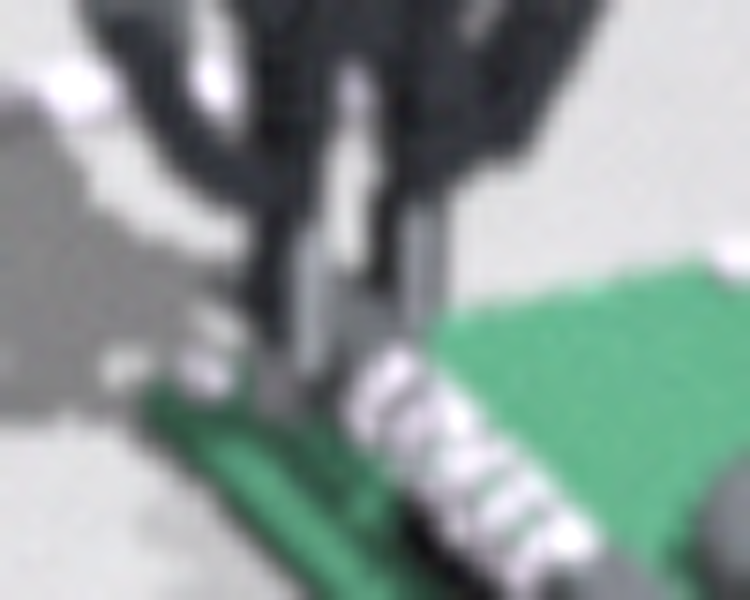

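Request:
{"name": "carry_out", "arguments": {
  "increments": "0.8 0.6 1.5 0 12; 0.8 0.6 1.5 0 12; 0.8 0.6 1.5 0 12; 0.5 0.4 1 0 12; 0 0 0 0 12"
}}

```text
t: 26.85
ee_pos: [0.5474, 0.2748, 0.0425]
eef_rot: [-3.099, 0.079, 1.849]
wrist_force: [2.6, -10.3, 6.2]
width: 0.214
```

```bash
python3 look.py 34; python3 -c "
import cv2
from h import *
im=cv2.imread('pics/side34.png')[130:170,228:278]
cv2.imwrite('pics/s34.png',cv2.resize(cv2.convertScaleAbs(im,alpha=1.3,beta=10),None,fx=15,fy=15,interpolation=2))
"
```

```text
t 26.85 [0.5474 0.2748 0.0425] [-3.0986  0.0789  1.849 ] F [  2.6 -10.3   6.2] T [-2.1  -0.46  0.1 ] w 0.214
r 171.7 mm ang 1.8457 (yaw 1.8490)
```

View pics/s34.png

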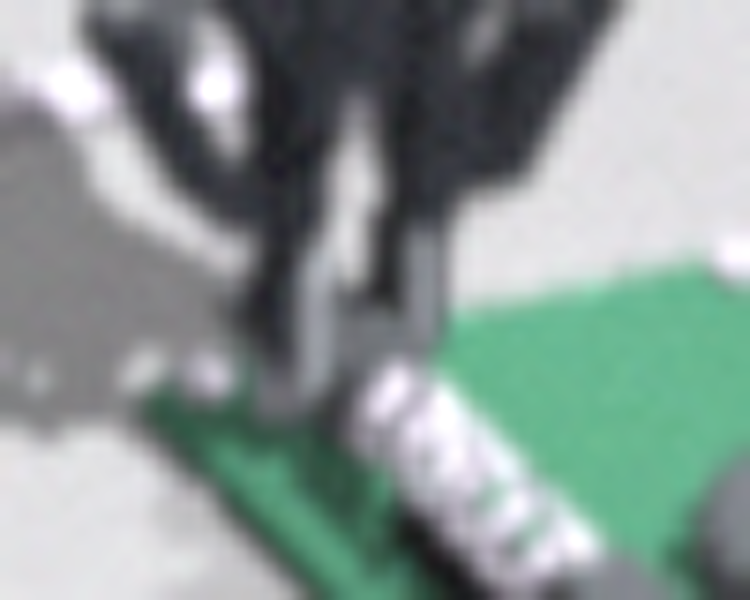

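Request:
{"name": "carry_out", "arguments": {
  "increments": "0 0 0 0 19; 0 0 0 0 20; 0 0 0 0 21; 0 0 0 0 23; 0 0 0 0 25"
}}

```text
t: 27.4
ee_pos: [0.5468, 0.2727, 0.0426]
eef_rot: [-3.096, 0.084, 1.849]
wrist_force: [3.2, -5.6, -0.8]
width: 0.291
```

```bash
python3 look.py 35; python3 -c "
import cv2
from h import *
im=cv2.imread('pics/side35.png')[130:170,228:278]
cv2.imwrite('pics/s35.png',cv2.resize(cv2.convertScaleAbs(im,alpha=1.3,beta=10),None,fx=15,fy=15,interpolation=2))
"
```

```text
t 27.40 [0.5468 0.2727 0.0426] [-3.0961  0.0842  1.849 ] F [ 3.2 -5.6 -0.8] T [-0.94 -0.55 -0.02] w 0.291
r 169.8 mm ang 1.8524 (yaw 1.8490)
```

View pics/s35.png

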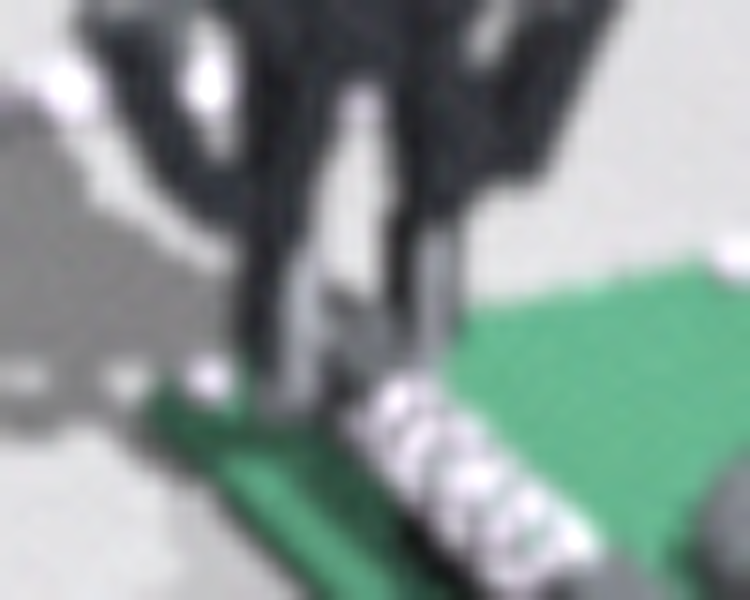

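View pics/b35.png

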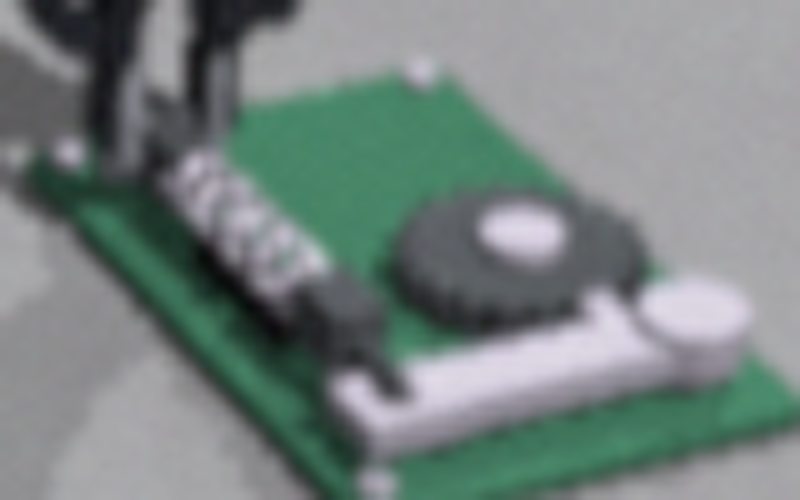

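Request:
{"name": "carry_out", "arguments": {
  "increments": "0 0 0 0 30; 0 0 0 0 35; 0 0 0 0 40; 0 0 0 0 45; 0 0 0 0 50"
}}

```text
t: 27.95
ee_pos: [0.5461, 0.2747, 0.0428]
eef_rot: [-3.096, 0.083, 1.849]
wrist_force: [0.6, 0.4, -0.9]
width: 0.591
```

```bash
python3 look.py 36; python3 -c "
import cv2
from h import *
im=cv2.imread('pics/side36.png')[130:170,228:278]
cv2.imwrite('pics/s36.png',cv2.resize(cv2.convertScaleAbs(im,alpha=1.3,beta=10),None,fx=15,fy=15,interpolation=2))
"
```

```text
t 27.95 [0.5461 0.2747 0.0428] [-3.0964  0.0829  1.849 ] F [ 0.6  0.4 -0.9] T [ 0.07  0.01 -0.04] w 0.591
r 171.9 mm ang 1.8531 (yaw 1.8490)
```

View pics/s36.png

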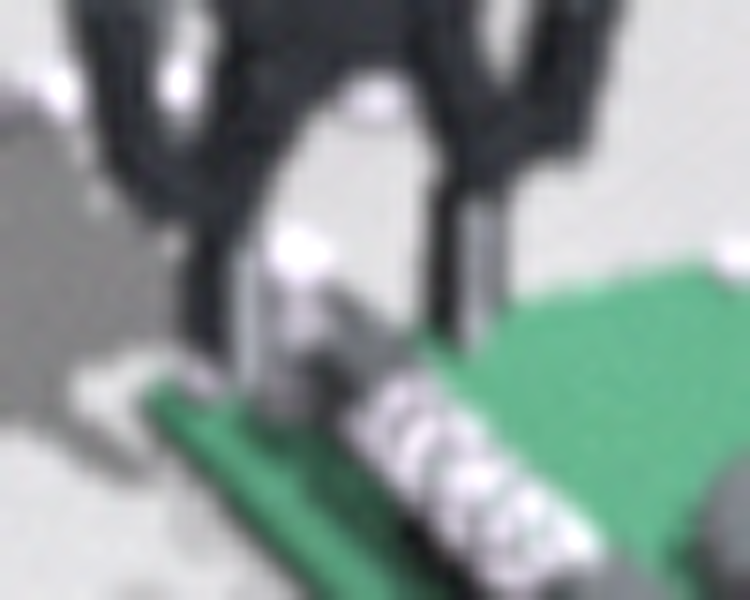

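View pics/b36.png

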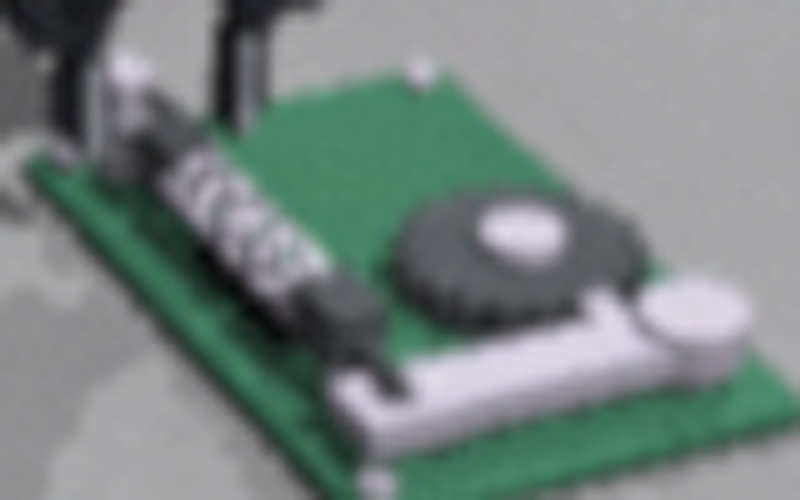

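Request:
{"name": "carry_out", "arguments": {
  "increments": "-1 0 -10 0 50; -2 0 -20 0 50; -2 0 -25 0 50; -2 0 -30 0 50; 0 0 -30 0 50"
}}

```text
t: 28.5
ee_pos: [0.5485, 0.2775, 0.1604]
eef_rot: [-3.089, 0.084, 1.849]
wrist_force: [0.5, 0.0, 0.6]
width: 0.584
```

Request:
{"name": "carry_out", "arguments": {
  "increments": "-30 -20 -20 0 50; -40 -40 -10 0 50; -40 -40 0 0 50; -40 -40 0 0 50; -20 -20 0 0 50"
}}

```text
t: 29.0
ee_pos: [0.4513, 0.0885, 0.2175]
eef_rot: [-3.103, 0.083, 1.853]
wrist_force: [0.8, -0.1, 0.1]
width: 0.587
```

```bash
python3 -c "
from h import *
st()
for n in('top','side'): cv2.imwrite('pics/%s37.png'%n,optics.camera(n))
a=cv2.imread('pics/top37.png')[105:205,140:250];b=cv2.imread('pics/side37.png')[135:195,230:320]
cv2.imwrite('pics/a37.png',cv2.resize(a,None,fx=5,fy=5,interpolation=2))
cv2.imwrite('pics/b37.png',cv2.resize(b,None,fx=8.5,fy=8.5,interpolation=2))
"
```

```text
t 29.00 [0.4513 0.0885 0.2175] [-3.1031  0.0833  1.853 ] F [ 0.8 -0.1  0.1] T [ 0.09  0.01 -0.03] w 0.587
```

View pics/a37.png

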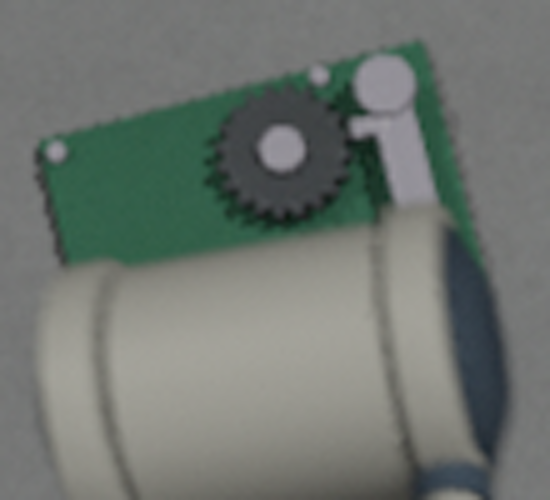

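View pics/b37.png

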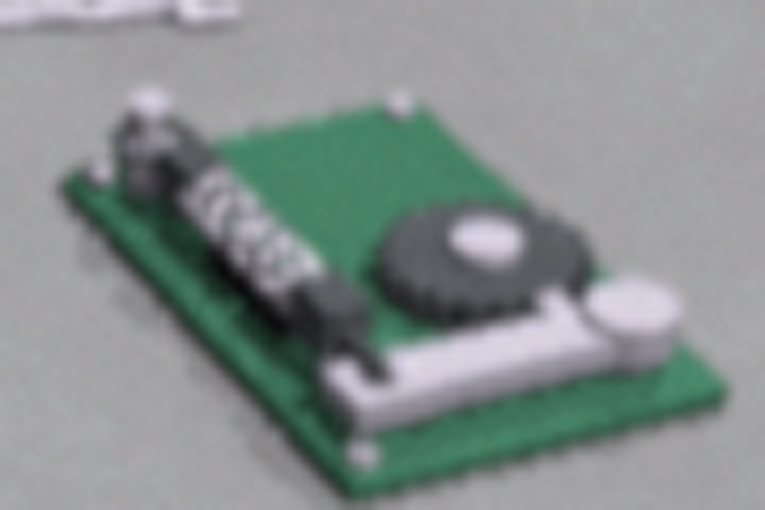

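Request:
{"name": "carry_out", "arguments": {
  "increments": "-40 0 0 0 50; -45 0 0 0 50; -45 0 0 0 50; -45 0 0 0 50; -40 0 0 0 50"
}}

```text
t: 29.6
ee_pos: [0.5134, -0.12, 0.2396]
eef_rot: [-3.108, 0.084, 1.857]
wrist_force: [0.6, 0.1, 0.5]
width: 0.584
```

```bash
python3 -c "
from h import *
st()
for n in('top','side'): cv2.imwrite('pics/%s38.png'%n,optics.camera(n))
a=cv2.imread('pics/top38.png')[120:190,145:245];b=cv2.imread('pics/side38.png')[140:190,240:290]
cv2.imwrite('pics/a38.png',cv2.resize(a,None,fx=8,fy=8,interpolation=2))
cv2.imwrite('pics/b38.png',cv2.resize(b,None,fx=12,fy=12,interpolation=2))
"
```

```text
t 29.60 [ 0.5134 -0.12    0.2396] [-3.1077  0.0835  1.8572] F [0.6 0.1 0.5] T [0.05 0.02 0.01] w 0.584
```

View pics/a38.png

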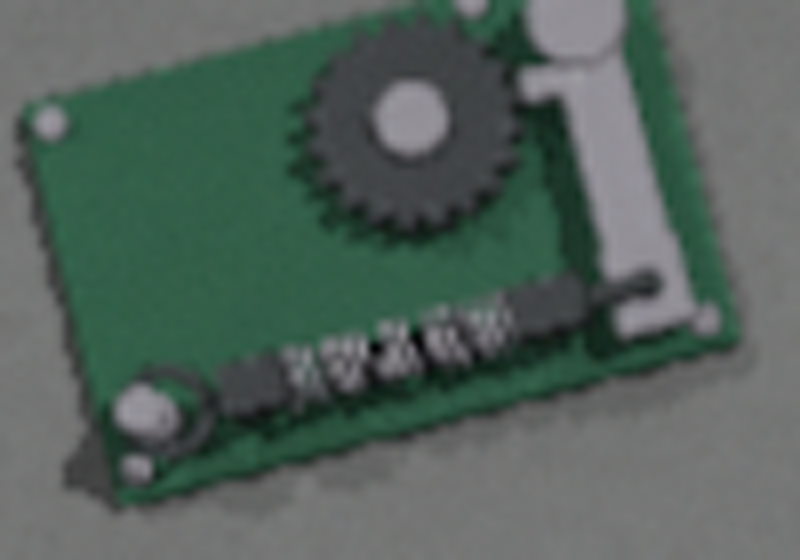

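View pics/b38.png

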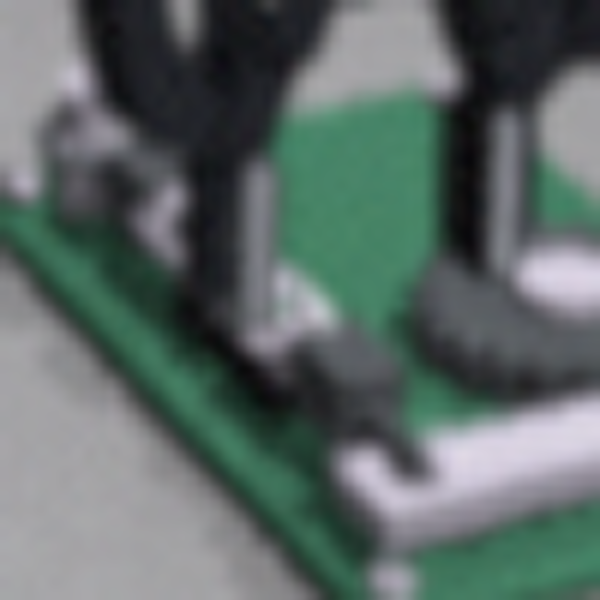

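```bash
python3 -c "
from h import *
np.set_printoptions(precision=4,suppress=True)
T=lambda p:crop(p,145,120,8);S=lambda p:crop(p,230,135,8.5)
for n,a,b in (('barend',(652,281),(380,366)),('hookblk',(548,303),(335,298)),('post',(147,406),(149,102)),('eye',(168,408),(152,142))): print(n,tri(T(a),S(b)))
for z in(.038,.048): print(z,plane('top',T((168,408)),z))
im=cv2.imread('pics/side37.png')[165:190,258:288]
cv2.imwrite('pics/b37c.png',cv2.resize(im,None,fx=24,fy=24,interpolation=2))
"
```

```text
barend (array([0.5922, 0.1089, 0.0407]), np.float64(0.0028265189254432234))
hookblk (array([0.5826, 0.1482, 0.0475]), np.float64(0.0015557486314071584))
post (array([0.5389, 0.3005, 0.0535]), np.float64(0.0036897748015716956))
eye (array([0.54  , 0.2963, 0.0371]), np.float64(0.0043374645700010655))
0.038 [0.5421 0.2959 0.038 ]
0.048 [0.5408 0.2935 0.048 ]
```

View pics/b37c.png

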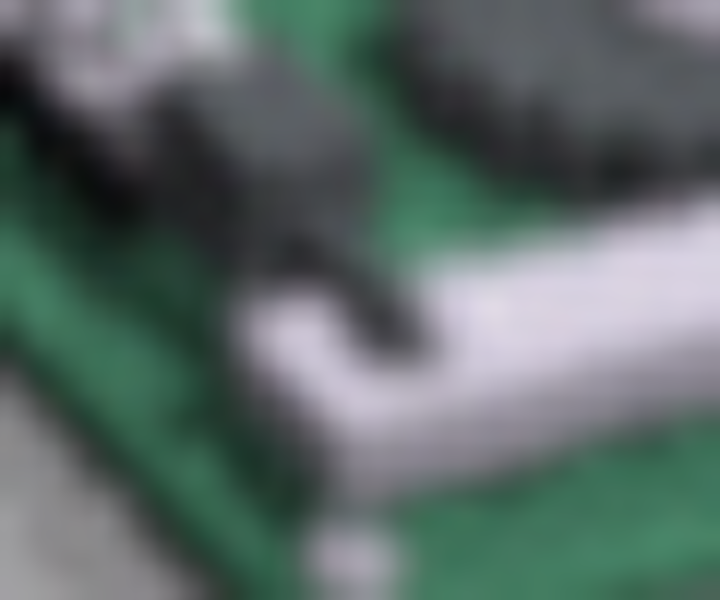

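```bash
python3 -c "
from h import *
order.close_job(); st()"
```

```text
the job is handed in; nothing more can be done
the job is handed in; nothing more can be done
```

The spring is fitted to the ratchet unit, and I handed the job in at about 29.6 s of the 67 s allowed. `close_job` reports no verdict, so I can't confirm how it was judged.

**What I did:**
- I took the middle-sized spring from its cradle by the hook block and lowered the pin fully into the swung-away lever's hole. I then let go, with the spring lying on the rest.
- My first try at lifting the eye block failed. The spring rose level in the pads and drew the pin up with it, so I loosened the grip and let it drop back into the hole and onto the rest.
- I then swung the eye out beside the post and stretched the spring. A lighter grip let the block swivel as I lifted it, and the pin stayed down. From there I swung the eye back over the post, lowered it, released, and moved away.

**What the last checks showed:**
- **Pin:** the bar lies on the lever, measured at about 0.040 m, where fully down is 0.038 m.
- **Lever:** its pawl tooth reaches the gear, with the pin about 199 mm from the post. I expected 200 mm.
- **Eye:** it is round the post below the head, at about 0.037 m height and roughly 5 mm off the post axis.
- **Robot:** the wrist force was under 1 N, which is noise level, and the tool was well clear at 0.24 m height.
- **Bystanders:** the arm never went near the flange or the wrench. I did not measure them again at the end.

**What disagreed:** the two cameras differed by 1.5 to 4 mm in these last checks, so those positions carry that uncertainty. The tool also tilted by about 0.09 rad under the spring's pull, which did no harm that I could see.

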